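Find and mark the rubbing spot of a rotary table

ROBOT

A 6-joint arm with a two-finger parallel gripper is mounted at the origin on a cart in front of the work surface, level with it; the furniture and walls round the work are solid. World frame = base frame: x ahead of the robot, y to its left, z up, the work surface at z = 0. Lengths are in m, angles in degrees, forces in N, time in s.
With the tool pointing down it reaches from about 0.4 to 0.825 m from the base axis. Payload 7 kg.
Tool frame: the origin (TCP) lies at the very end of the fingers, on their centre line; the grasp point (between the pads) lies 19 mm behind it; z points along the fingers, y is the line along which they close (so a half turn about z gives the same grasp; the last joint's range is limited). The gripper opens to 88 mm and grips with 3 to 60 N. Pads are 19 mm wide; open, the fingers measure 130 mm over their backs; the gripper's body (78 mm by 193 mm) begins 47 mm behind the grasp point.
Start: joints at [82.97, 20.546, 0.682, 0, -70.136, -16.507], TCP at [0.27, 0.619, 0.227] pointing down, gripper open.
Joint ranges: [-176.03, 176.03], [-82.01, 121.73], [-58.28, 71.71], [-173.87, 95.51], [-174.79, -0.11], [-173.66, 173.66]. Speed limits (degrees/s): [136.94, 136.94, 172.46, 180, 180, 180].

INTERFACE

Orientations are given as [roll, pitch, yaw] about the fixed x, y, z axes, in that order (R = Rz(yaw) Ry(pitch) Rx(roll)).
In Python, from plant import r gives the robot as it stands. The module is installed in compiled form; this text tells all that it offers.
- The arm moves only by the tool jog_arm, never from a script. Its arguments are lists of equal length, an entry for each row: "travel": the shift along the tool's x, y, z each as a share of 50 cm, from -1 to 1, a list of three; "dr": the turn, a rotation vector about the tool's x, y, z each as a share of 360 degrees, from -1 to 1, a list of three; "claw": the opening, from 0 (shut) to 1 (fully open). A call has exactly 10 rows; each row is the pose to reach, as a shift and turn from the pose commanded when the call began, along the tool's axes at that moment, turning the shorter way round; what a row does not reach only later rows make up. A row lasts 1/8 s, in which the tool goes at most 62.5 mm and 10.7 degrees, less where a joint would pass 70% of its speed; a pose out of reach is approached as far as the arm can. A call with a number of a shift or a turn outside -1 to 1 is refused whole. A call with a gripper value outside its range is refused whole. The fingers move at their own pace and stop on an object; "newtons" is the grip in N (left out, the last holds). Time passes only in rows, so rows that repeat a pose let the fingers close, or fill a call up. It gives the time, the measured TCP pose, the force, the opening and the grip force at its end, in the units of the state.
- r.get_state(): the state, without advancing time (a new reading comes with each control period).
- r.capture(name): name is "side" or "top" or "wrist"; returns a dict with "pixels" (400x640x3 uint8, red, green, blue), "range_z" (400x640 float32, m along the optical axis (not along the pixel's ray), 0 where there is no reading), "fx", "fy", "cx", "cy" (pixels), "position" and "attitude" of the camera in the world; the wrist camera has in their place "hand_eye" (4x4, takes a point from camera to tool coordinates, whose origin is the TCP and whose axes are the flange's). Camera axes: x right, y up, looking along -z (the intrinsics and any distortion apply to the point x, -y, -z); pixel columns grow to the right and rows downward; lengths in m; the calibration is good to about 2 mm. A picture is of the moment at which its call begins: read the wrist's pose just before it.
- r.close_job(): hands the job in; it is judged then, once.
Trained networks look in the newest picture that a camera, given by its name, has taken for a name from the list of things; names that differ only in an ending like _2 or _b are one class to them, and where a whole thing is asked for, a point or a joint stands for the part that bears it (a point fixed in the world has none). Each returns a list of dicts, best first, with "conf" (0 to 1); they miss things now and then, are a little off and sometimes report something else, mostly with a low value. They report only what shows in the picture. A call takes as long as a camera call.
- r.boxes_of(name, camera): "extent" ([left, top, right, bottom] in pixels, round what is visible of it).
- r.regions_of(name, camera): "pixels" (400x640 bool, what is visible of it) and "extent" ([left, top, right, bottom] in pixels, round what is visible of it).
- r.tip_of(name, camera): "at" ([column, row] in pixels: a listed point, or the origin of a listed thing).
The state is a dict: "time_s": time; "joints": joint angles; "qd": joint speeds; "joint_torque": joint torques, N m; "tcp_pos": TCP position; "eef_rot": TCP orientation; "contact_force": force on the tool from outside, world axes, zero at the start; "moment": the same for the moment, N m; "gripper_width": finger opening in m; "gripper_force": force on a finger pad.
Only numpy, scipy, OpenCV 4.12 (cv2) and the standard library are available. Lean on these libraries where they do the work, as an engineer would, in place of code of your own. Each camera call takes 0.05 s, during which the arm holds its last target. There are 200 camera calls.

TASK

The disc of this hand-turned rotary table has one high spot on its rim that drags on the felt shoe. Turn the disc gently by its knob and feel for where it drags, leave it standing with the middle of that dragging stretch at the shoe, let go, then pick up the short black lens tube and set it down gently on the disc beside the shoe, as a mark. Leave the disc where it rubs, and do not push the shoe or disturb the things around.

Things in the scene. Friction and masses are not known exactly. Their poses are not given: they have to be found in the camera images.
- stand: Fixed base of the rotary table: dark steel plate 130 x 130 x 12 mm, screwed down, with a tongue (50 mm wide) under the shoe that reaches 115 mm from the disc axis along its -y. Origin: on the work surface under the disc axis; z up; the felt shoe stands on its -y side.
- disc_centre (a point): Centre of the disc's flat top, on the vertical axis of turning, 55 mm above the work surface. A low hub cap (20 mm across, 4 mm high) sits here. Axes as stand.
- disc (a joint): Angle of the aluminium disc (150 mm across, 10 mm thick, top 55 mm up) in rad, growing anticlockwise seen from above; at 0 the knob lies on the stand's +x side. It turns more than once round either way (-8 to 8) and stays where it is left. Its bearing alone has a light even drag (about 0.05 N m, near 1 N at the knob).
- knob_mid (a point): Middle (74 mm up) of the crank knob, the one upright black handle on the disc: a round sleeve 18 mm across, from 59 to 89 mm up, 50 mm from the disc axis; it spins freely on its pin, so the hand need not turn. The high spot lies between 75 and 285 degrees round from the knob and does not rub at the start.
- shoe: Fixed bracket with a grey felt shoe (30 mm wide) at the disc's rim, on the stand's -y side, 75 to 104 mm from the axis, top 52 mm up, a little below the disc's top. Origin as stand. The unseen high spot of the rim rubs on it while the disc turns through about 30 degrees: drag rises 15 degrees before the middle, peaks there at about 0.7 N m (14 N at the knob), then falls, alike both ways.
- mark_spot (a point): Point on the disc's top surface (55 mm above the work surface) beside the shoe, 53 mm from the disc axis toward the shoe; fixed to the shoe, does not turn with the disc. The lens tube's mark belongs here, centred. Axes as stand.
- tube: Loose short black lens tube standing upright, 30 mm across, 26 mm tall, 76 g. Origin at the centre of its underside, z up.
- dropper: Bystander: brown dropper bottle with black bulb, 29 mm across, 89 mm tall. Origin at its underside.
- jar: Bystander: clear jar of screws with a black cap, 58 mm across, 56 mm tall. Origin at its underside.
- fork: Bystander: black clamping fork lying flat, 42 x 70 x 16 mm. Origin at its underside.
- driver: Bystander: screwdriver with blue handle lying flat, 182 mm long. Origin at its underside.

How it is judged:
By the outcome, as a careful person would: the job done as asked, in the order asked, and still so for the second after the job is handed in, with the robot touching nothing.
It also fails if it takes over 72 s, if anything falls off the work surface, if the arm or the gripper's body presses on something with over 40 N, if the wrist force passes 120 N, or if a joint passes its speed limit or range.

## Working session

There is one attempt and no reset: what is moved stays moved. The work goes in short steps, Python scripts to look and compute and a tool call to move; the robot and the scene stay as the last step left them, time stands still between calls to the robot, and variables do not carry over. Pictures are saved under pics/ and viewed, at most 10 in all, crops included, and the job is handed in when it is done.

Besides the shell and the picture viewer there is one more tool, called after "Request:" as a command line: name --argument value ..., lists and objects as JSON in quotes. jog_arm: Moves the arm, as the interface text tells. Its arguments: {"type":"object","properties":{"travel":{"type":"array"},"dr":{"type":"array"},"claw":{"type":"array"},"newtons":{"type":"number"}},"required":["travel","dr","claw"]}

```bash
mkdir -p pics
cat > h.py <<'E'
from plant import r
import numpy as np, cv2
from scipy.spatial.transform import Rotation as R
def cap(n):
    s=r.get_state(); c=r.capture(n); c['s']=s
    if 'hand_eye' in c:
        T=np.eye(4);T[:3,:3]=R.from_euler('xyz',s['eef_rot'],degrees=True).as_matrix();T[:3,3]=s['tcp_pos']
        c['T']=T@np.array(c['hand_eye'])
    else:
        T=np.eye(4);a=np.array(c['attitude'],float);c['att']=a
        T[:3,:3]=a if a.shape==(3,3) else (R.from_euler('xyz',a,degrees=True).as_matrix() if a.size==3 else R.from_quat(a).as_matrix())
        T[:3,3]=c['position'];c['T']=T
    return c
def ray(c,u,v): return np.array([(u-c['cx'])/c['fx'],-(v-c['cy'])/c['fy'],-1.])
def at_z(c,u,v,z):
    d=c['T'][:3,:3]@ray(c,u,v);o=c['T'][:3,3];return o+d*(z-o[2])/d[2]
def proj(c,p):
    q=np.linalg.inv(c['T'])@np.append(p,1);return c['cx']+c['fx']*q[0]/-q[2],c['cy']-c['fy']*q[1]/-q[2]
def cloud(c):
    v,u=np.mgrid[:400,:640];z=c['range_z']
    P=np.stack([(u-c['cx'])/c['fx']*z,-(v-c['cy'])/c['fy']*z,-z],-1)
    return P@c['T'][:3,:3].T+c['T'][:3,3]
def save(c,n): cv2.imwrite('pics/'+n,c['pixels'][:,:,::-1])
E
python3 - <<'E'
from h import *
print(r.get_state())
H=dict(disc_centre=.055,knob_mid=.074,mark_spot=.055,tube=0,stand=0,shoe=0,dropper=0,jar=0,fork=0,driver=0)
for n in ['top','side']:
    c=cap(n);save(c,n+'0.png');print(n,[k for k in c],c['position'],c['attitude'],c['fx'],c['cx'],c['cy'], {k:c[k] for k in c if 'dist' in k})
    for k,z in H.items():
        t=r.tip_of(k,n)
        print(k,[(np.round(x['conf'],2),np.round(x['at']),at_z(c,*x['at'],z).round(3)) for x in t[:2]])
E
```

```text
{'time_s': 0.0, 'joints': array([ 8.29702459e+01,  2.05905203e+01,  6.35425446e-01, -2.00173830e-02,
       -7.01357371e+01, -1.65082164e+01]), 'qd': array([-0.12155071,  0.07045227,  0.03323544,  0.01227205, -0.04966817,
        0.01232862]), 'joint_torque': array([ 6.22399966e-04, -5.82716167e+01,  2.93058211e+01,  6.99704155e+00,
        7.15020869e-03, -1.42699992e-04]), 'tcp_pos': array([0.26938335, 0.61839847, 0.22564588]), 'eef_rot': array([ 1.79907565e+02, -7.77052892e-03, -2.35447810e+01]), 'contact_force': array([ 0.43143776, -0.26819583, -0.24996515]), 'moment': array([-0.01662496, -0.05092824, -0.04668507]), 'gripper_force': 0.0, 'gripper_width': 0.08782791247202619}
top ['pixels', 'range_z', 'fx', 'fy', 'cx', 'cy', 'position', 'attitude', 's', 'att', 'T'] [ 0.43030225 -0.03979139  1.25946715] [  3.24332687   0.13712337 -90.59044315] 365.68343378652924 315.297482351646 194.2429874603052 {}
disc_centre [(np.float64(0.93), array([307., 178.]), array([ 0.554, -0.01 ,  0.055])), (np.float64(0.69), array([430., 172.]), array([ 0.567, -0.417,  0.055]))]
knob_mid [(np.float64(0.
[... 1190 characters left out ...]
np.float64(0.5), array([408., 278.]), array([ 0.632, -0.341,  0.055]))]
tube [(np.float64(0.59), array([328., 292.]), array([ 0.466, -0.299,  0.   ]))]
stand [(np.float64(0.95), array([331., 206.]), array([ 0.546, -0.006,  0.   ]))]
shoe [(np.float64(0.6), array([337., 208.]), array([ 0.559, -0.019,  0.   ])), (np.float64(0.34), array([263., 149.]), array([0.391, 0.344, 0.   ]))]
dropper [(np.float64(0.65), array([292., 153.]), array([0.484, 0.295, 0.   ]))]
jar [(np.float64(0.67), array([262., 152.]), array([0.385, 0.328, 0.   ]))]
fork [(np.float64(0.63), array([405., 278.]), array([ 0.652, -0.298, -0.   ]))]
driver [(np.float64(0.69), array([395., 341.]), array([ 0.569, -0.446,  0.   ]))]
```

Run:
```python
import cv2,numpy as np
a=cv2.imread('pics/top0.png')[90:280,190:460];b=cv2.imread('pics/side0.png')[130:360,200:480]
a=cv2.resize(a,(400,281));b=cv2.resize(b,(400,329))
m=np.zeros((600,800,3),np.uint8)
cv2.imwrite('pics/v1.png',np.vstack([cv2.resize(cv2.imread('pics/top0.png')[100:260,190:460],(790,468))]))
cv2.imwrite('pics/v2.png',cv2.resize(cv2.imread('pics/side0.png')[130:360,200:480],(720,591)))
```

```text
(no output)
```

View pics/v1.png

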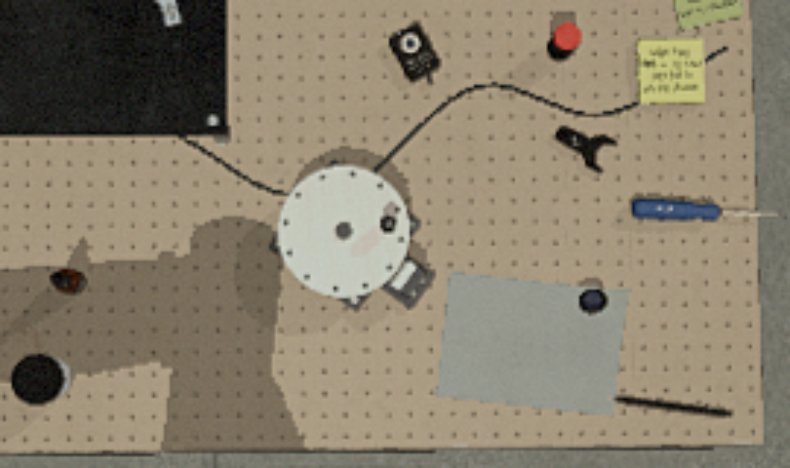

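View pics/v2.png

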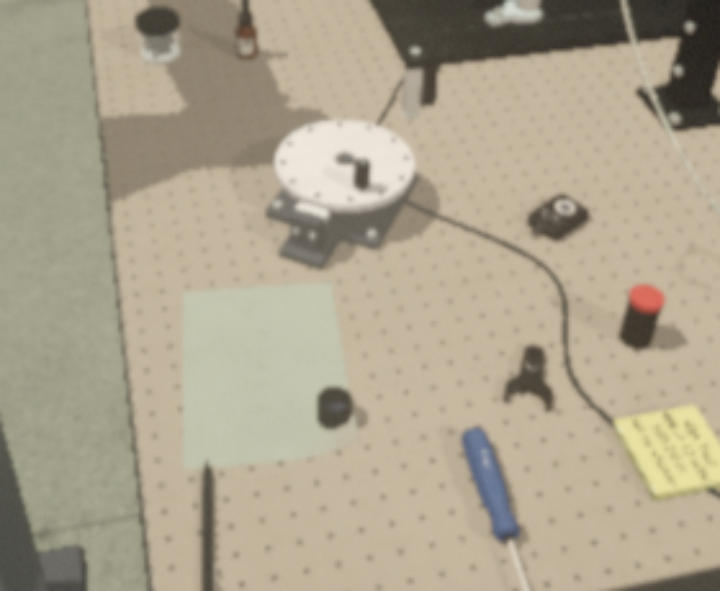

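Top view: disc centre ~(307,179), knob ~(323,176), shoe at lower right ~(329,196), tube ~(392,202). The side view agrees. Next I'll fly to a look-down pose.

```bash
cat >> h.py <<'E'
def shift(target,yaw=None,p=None):
    "travel and dr (shares) from measured pose to target pos / yaw, nominal tool-down"
    s=r.get_state();y0=s['eef_rot'][2];R0=R.from_euler('xyz',[180,0,y0],degrees=True)
    t=R0.inv().apply(np.array(target)-s['tcp_pos'])/.5
    dy=0 if yaw is None else ((yaw-y0+180)%360-180)
    return t.round(4),round(-dy/360,4)
E
python3 - <<'E'
from h import *
c=cap('wrist');print(np.array(c['hand_eye']).round(3),c['fx'],c['T'].round(3))
print(shift([.50,-.03,.33]))
E
```

```text
[[ 0.     0.956  0.293  0.08 ]
 [ 1.     0.    -0.001 -0.001]
 [-0.001  0.293 -0.956 -0.158]
 [ 0.     0.     0.     1.   ]] 337.50969076417726 [[-0.399  0.876  0.269  0.343]
 [-0.917 -0.382 -0.116  0.588]
 [ 0.001 -0.293  0.956  0.385]
 [ 0.     0.     0.     1.   ]]
(array([ 0.9407,  1.0056, -0.2069]), 0.0)
```

Run:
```python
from h import *
print(shift([.54,-.04,.25]))
```

```text
(array([ 1.0221,  0.992 , -0.0469]), 0.0)
```

Request:
jog_arm --travel '[[0.99, 0.98, -0.047], [0.99, 0.98, -0.047], [0.99, 0.98, -0.047], [0.99, 0.98, -0.047], [0.99, 0.98, -0.047], [0.99, 0.98, -0.047], [0.99, 0.98, -0.047], [0.99, 0.98, -0.047], [0.99, 0.98, -0.047], [0.99, 0.98, -0.047]]' --dr '[[0, 0, 0], [0, 0, 0], [0, 0, 0], [0, 0, 0], [0, 0, 0], [0, 0, 0], [0, 0, 0], [0, 0, 0], [0, 0, 0], [0, 0, 0]]' --claw '[0.5, 0.5, 0.5, 0.5, 0.5, 0.5, 0.5, 0.5, 0.5, 0.5]'

```text
time_s: 2.4
tcp_pos: [0.5016, 0.0367, 0.2483]
eef_rot: [-179.9, -0.1, -23.5]
contact_force: [1.7, 0.5, 0.5]
gripper_width: 0.0433
gripper_force: 0.0
```

```bash
cat > look.py <<'E'
from h import *
import sys
c=cap('wrist');save(c,sys.argv[1]);print(c['s']['tcp_pos'].round(4))
for k,z in dict(disc_centre=.055,knob_mid=.074,mark_spot=.055,shoe=0,stand=0).items():
    print(k,[(round(x['conf'],2),np.round(x['at'],1),at_z(c,*x['at'],z).round(4)) for x in r.tip_of(k,'wrist')[:2]])
P=cloud(c);m=(c['range_z']>0)&(abs(P[...,2]-.055)<.004);print('disc px',m.sum())
if m.sum()>500:
    q=P[m];print('z',np.median(q[:,2]))
    M=(m*255).astype(np.uint8);cs,_=cv2.findContours(M,0,1);k=max(cs,key=cv2.contourArea);print('box',cv2.boundingRect(k))
    e=cv2.fitEllipse(cv2.convexHull(k));print('ellipse',e,at_z(c,*e[0],.055).round(4))
    Q=P[k[:,0,1],k[:,0,0]];A=np.c_[2*Q[:,:2],np.ones(len(Q))];f=np.linalg.lstsq(A,(Q[:,:2]**2).sum(1),rcond=None)[0]
    print('circle',f[:2].round(4),np.sqrt(f[2]+f[:2]@f[:2]).round(4))
    m2=(P[...,2]>.07)&(P[...,2]<.095)&(np.hypot(*(np.moveaxis(P[...,:2],-1,0)-f[:2,None,None]))<.07)
    K=P[m2];print('knob pts',len(K),K.mean(0) if len(K) else 0, K[K[:,2]>.085].mean(0) if len(K) else 0)
E
python3 look.py w0.png
```

```text
[0.5016 0.0367 0.2483]
disc_centre []
knob_mid [(0.61, array([391.9,  85.1]), array([ 0.555 , -0.0591,  0.074 ]))]
mark_spot []
shoe []
stand [(0.75, array([339.3, 108.7]), array([ 0.5505, -0.0083,  0.    ])), (0.42, array([346.6, 107.2]), array([ 0.5487, -0.0168,  0.    ]))]
disc px 17966
z 0.055078621286243135
box (272, 30, 175, 153)
ellipse ((355.93670654296875, 107.65652465820312), (150.959228515625, 175.1923065185547), 96.5643081665039) [ 0.548  -0.0222  0.055 ]
circle [ 0.5451 -0.017 ] 0.0773
knob pts 370 [ 0.55521155 -0.05960775  0.08718997] [ 0.55502185 -0.06037026  0.08868001]
```

View pics/w0.png

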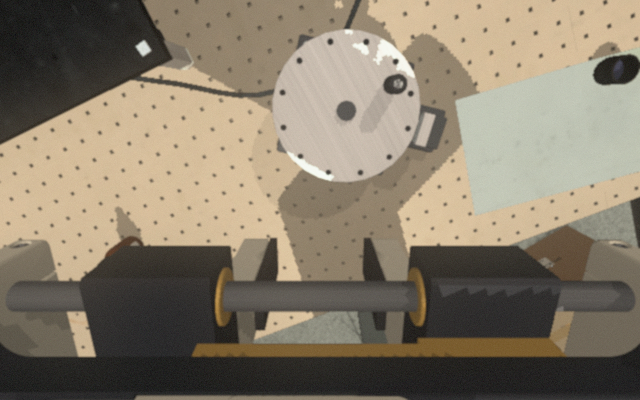

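Run:
```python
from h import *
c=cap('wrist');P=cloud(c)
hub=at_z(c,346,110.5,.059);print('hub',hub,'shoe',at_z(c,427,129,.052))
m=(abs(P[...,2]-.0555)<.0018)&(np.hypot(P[...,0]-hub[0],P[...,1]-hub[1])<.085)
cs,_=cv2.findContours((m*255).astype(np.uint8),0,1);k=max(cs,key=cv2.contourArea)[:,0]
Q=P[k[:,1],k[:,0],:2]
for i in range(6):
    A=np.c_[2*Q,np.ones(len(Q))];f=np.linalg.lstsq(A,(Q**2).sum(1),rcond=None)[0];rr=np.sqrt(f[2]+f[:2]@f[:2])
    e=np.hypot(*(Q-f[:2]).T)-rr;print(f[:2],rr,len(Q),e.std());Q=Q[abs(e)<max(1.7*e.std(),.0008)]
ctr=f[:2]
# shoe: points near z .052, outside disc
d=np.hypot(P[...,0]-ctr[0],P[...,1]-ctr[1])
s=(d>.078)&(d<.115)&(P[...,2]>.035)&(P[...,2]<.06);print('shoe',s.sum(),P[s].mean(0),np.median(P[s][:,2]),'ang',np.degrees(np.arctan2(*(P[s].mean(0)[:2]-ctr)[::-1])))
kt=at_z(c,397,83,.089);print('knobtop',kt,np.hypot(*(kt[:2]-ctr)),np.degrees(np.arctan2(*(kt[:2]-ctr)[::-1])))
t=(P[...,2]>.02)&(P[...,2]<.03)&(P[...,0]>.4)&(P[...,0]<.54)&(P[...,1]<-.24)&(P[...,1]>-.36);print('tube top',t.sum(),P[t].mean(0) if t.any() else 0)
```

```text
hub [ 0.54884077 -0.00947246  0.059     ] shoe [ 0.4977815  -0.07950591  0.052     ]
[ 0.54973234 -0.01115044] 0.07382887336701989 442 0.0004711991390614502
[ 0.54970319 -0.01115373] 0.07386124871053748 411 0.00036464870349157074
[ 0.54969893 -0.01116047] 0.07386538129712059 409 0.0003610407707608932
[ 0.54969893 -0.01116047] 0.07386538129712059 409 0.0003610407707608932
[ 0.54969893 -0.01116047] 0.07386538129712059 409 0.0003610407707608932
[ 0.54969893 -0.01116047] 0.07386538129712059 409 0.0003610407707608932
shoe 829 [ 0.49566106 -0.08358127  0.05201456] 0.05205171394224095 ang -126.72901652292721
knobtop [ 0.55487518 -0.05853276  0.089     ] 0.04765424105371678 -83.76416719683928
tube top 454 [ 0.46965291 -0.29740477  0.02434271]
```

Run:
```python
from h import *
print(shift([.555,-.0602,.115]),shift([.555,-.0602,.064]))
```

```text
(array([0.1788, 0.1398, 0.2654]), 0.0) (array([0.1788, 0.1398, 0.3674]), 0.0)
```

Request:
jog_arm --travel '[[0.09, 0.07, 0.1], [0.179, 0.14, 0.2], [0.179, 0.14, 0.26], [0.179, 0.14, 0.26], [0.179, 0.14, 0.29], [0.179, 0.14, 0.32], [0.179, 0.14, 0.34], [0.179, 0.14, 0.36], [0.179, 0.14, 0.367], [0.179, 0.14, 0.367]]' --dr '[[0, 0, 0], [0, 0, 0], [0, 0, 0], [0, 0, 0], [0, 0, 0], [0, 0, 0], [0, 0, 0], [0, 0, 0], [0, 0, 0], [0, 0, 0]]' --claw '[0.5, 0.5, 0.5, 0.5, 0.5, 0.5, 0.5, 0.5, 0.5, 0.5]'

```text
time_s: 4.0
tcp_pos: [0.5551, -0.0613, 0.064]
eef_rot: [180.0, 0.0, -23.5]
contact_force: [-0.5, 0.2, -0.3]
gripper_width: 0.0439
gripper_force: 0.0
```

Request:
jog_arm --travel '[[0, 0, 0], [0, 0, 0], [0, 0, 0], [0, 0, 0], [0, 0, 0], [0, 0, 0], [0, 0, 0], [0, 0, 0], [0, 0, 0], [0, 0, 0]]' --dr '[[0, 0, 0], [0, 0, 0], [0, 0, 0], [0, 0, 0], [0, 0, 0], [0, 0, 0], [0, 0, 0], [0, 0, 0], [0, 0, 0], [0, 0, 0]]' --claw '[0.35, 0.25, 0.18, 0.15, 0.15, 0.15, 0.15, 0.15, 0.15, 0.15]' --newtons 12

```text
time_s: 5.25
tcp_pos: [0.5551, -0.0618, 0.0643]
eef_rot: [180.0, -0.0, -23.5]
contact_force: [-0.1, -5.9, 2.5]
gripper_width: 0.0174
gripper_force: 12.0
```

```bash
cat > arc.py <<'E'
import sys,numpy as np,json
# arc.py start step ncalls
a,s,n=map(float,sys.argv[1:4]);r=.0505;yw=np.radians(-23.5)
X=np.array([np.cos(yw),np.sin(yw)]);Y=np.array([np.sin(yw),-np.cos(yw)])
p=lambda d:r*np.array([np.cos(np.radians(d)),np.sin(np.radians(d))])
for i in range(int(n)):
    t=a+i*s;print(t,'->',t+s,json.dumps([[round(float((p(t+s*k/10)-p(t))@X/.5),4),round(float((p(t+s*k/10)-p(t))@Y/.5),4),0] for k in range(1,11)]))
E
python3 arc.py -84 20 8
```

```text
-84.0 -> -64.0 [[0.003, -0.0018, 0], [0.006, -0.0037, 0], [0.0089, -0.0057, 0], [0.0118, -0.0078, 0], [0.0145, -0.01, 0], [0.0172, -0.0123, 0], [0.0198, -0.0146, 0], [0.0223, -0.0171, 0], [0.0247, -0.0197, 0], [0.0271, -0.0223, 0]]
-64.0 -> -44.0 [[0.0022, -0.0027, 0], [0.0044, -0.0055, 0], [0.0064, -0.0084, 0], [0.0084, -0.0113, 0], [0.0102, -0.0143, 0], [0.012, -0.0174, 0], [0.0136, -0.0205, 0], [0.0151, -0.0237, 0], [0.0165, -0.0269, 0], [0.0178, -0.0302, 0]]
-44.0 -> -24.0 [[0.0012, -0.0033, 0], [0.0022, -0.0067, 0], [0.0032, -0.0101, 0], [0.004, -0.0135, 0], [0.0047, -0.017, 0], [0.0053, -0.0204, 0], [0.0057, -0.0239, 0], [0.0061, -0.0274, 0], [0.0063, -0.031, 0], [0.0064, -0.0345, 0]]
-24.0 -> -4.0 [[-0.0, -0.0035, 0], [-0.0002, -0.007, 0], [-0.0005, -0.0106, 0], [-0.0009, -0.0141, 0], [-0.0014, -0.0176, 0], [-0.002, -0.021, 0], [-0.0028, -0.0245, 0], [-0.0037, -0.0279, 0], [-0.0047, -0.0313, 0], [-0.0058, -0.0346, 0]]
-4.0 -> 16.0 [[-0.0012, -0.0033, 0], [-0.0026, -0.0066, 0], [-0.004, -0.0098, 0], [-0.0056, -0.0129, 0], [-0.0073, -0.016, 0], [-0.0091, -0.0191, 0], [-0.011, -0.022, 0], [-0.013, -0.0249, 0], [-0.0151, -0.0278, 0], [-0.0173, -0.0305, 0]]
16.0 -> 36.0 [[-0.0023, -0.0027, 0], [-0.0047, -0.0053, 0], [-0.0071, -0.0078, 0], [-0.0097, -0.0102, 0], [-0.0123, -0.0126, 0], [-0.0151, -0.0148, 0], [-0.0179, -0.0169, 0], [-0.0207, -0.019, 0], [-0.0237, -0.0209, 0], [-0.0267, -0.0228, 0]]
36.0 -> 56.0 [[-0.0031, -0.0017, 0], [-0.0062, -0.0034, 0], [-0.0094, -0.0049, 0], [-0.0126, -0.0063, 0], [-0.0159, -0.0076, 0], [-0.0192, -0.0088, 0], [-0.0226, -0.0098, 0], [-0.026, -0.0108, 0], [-0.0294, -0.0116, 0], [-0.0329, -0.0123, 0]]
56.0 -> 76.0 [[-0.0035, -0.0006, 0], [-0.007, -0.001, 0], [-0.0105, -0.0014, 0], [-0.014, -0.0016, 0], [-0.0175, -0.0017, 0], [-0.021, -0.0017, 0], [-0.0246, -0.0015, 0], [-0.0281, -0.0012, 0], [-0.0316, -0.0008, 0], [-0.0351, -0.0003, 0]]
```

Request:
jog_arm --travel '[[0.003, -0.0018, 0], [0.006, -0.0037, 0], [0.0089, -0.0057, 0], [0.0118, -0.0078, 0], [0.0145, -0.01, 0], [0.0172, -0.0123, 0], [0.0198, -0.0146, 0], [0.0223, -0.0171, 0], [0.0247, -0.0197, 0], [0.0271, -0.0223, 0]]' --dr '[[0, 0, 0], [0, 0, 0], [0, 0, 0], [0, 0, 0], [0, 0, 0], [0, 0, 0], [0, 0, 0], [0, 0, 0], [0, 0, 0], [0, 0, 0]]' --claw '[0.15, 0.15, 0.15, 0.15, 0.15, 0.15, 0.15, 0.15, 0.15, 0.15]'

```text
time_s: 6.5
tcp_pos: [0.5725, -0.0564, 0.0643]
eef_rot: [-180.0, -0.0, -23.5]
contact_force: [1.7, -4.3, 2.1]
gripper_width: 0.0174
gripper_force: 12.0
```

Request:
jog_arm --travel '[[0.0022, -0.0027, 0], [0.0044, -0.0055, 0], [0.0064, -0.0084, 0], [0.0084, -0.0113, 0], [0.0102, -0.0143, 0], [0.012, -0.0174, 0], [0.0136, -0.0205, 0], [0.0151, -0.0237, 0], [0.0165, -0.0269, 0], [0.0178, -0.0302, 0]]' --dr '[[0, 0, 0], [0, 0, 0], [0, 0, 0], [0, 0, 0], [0, 0, 0], [0, 0, 0], [0, 0, 0], [0, 0, 0], [0, 0, 0], [0, 0, 0]]' --claw '[0.15, 0.15, 0.15, 0.15, 0.15, 0.15, 0.15, 0.15, 0.15, 0.15]'

```text
time_s: 7.75
tcp_pos: [0.5863, -0.0458, 0.0643]
eef_rot: [-180.0, -0.0, -23.5]
contact_force: [0.1, -2.0, 6.3]
gripper_width: 0.0175
gripper_force: 12.0
```

Request:
jog_arm --travel '[[0.0012, -0.0033, 0], [0.0022, -0.0067, 0], [0.0032, -0.0101, 0], [0.004, -0.0135, 0], [0.0047, -0.017, 0], [0.0053, -0.0204, 0], [0.0057, -0.0239, 0], [0.0061, -0.0274, 0], [0.0063, -0.031, 0], [0.0064, -0.0345, 0]]' --dr '[[0, 0, 0], [0, 0, 0], [0, 0, 0], [0, 0, 0], [0, 0, 0], [0, 0, 0], [0, 0, 0], [0, 0, 0], [0, 0, 0], [0, 0, 0]]' --claw '[0.15, 0.15, 0.15, 0.15, 0.15, 0.15, 0.15, 0.15, 0.15, 0.15]'

```text
time_s: 9.0
tcp_pos: [0.5957, -0.0311, 0.0643]
eef_rot: [-180.0, 0.0, -23.5]
contact_force: [-1.2, -0.6, 7.7]
gripper_width: 0.0179
gripper_force: 12.0
```

Request:
jog_arm --travel '[[0, -0.0035, 0], [-0.0002, -0.007, 0], [-0.0005, -0.0106, 0], [-0.0009, -0.0141, 0], [-0.0014, -0.0176, 0], [-0.002, -0.021, 0], [-0.0028, -0.0245, 0], [-0.0037, -0.0279, 0], [-0.0047, -0.0313, 0], [-0.0058, -0.0346, 0]]' --dr '[[0, 0, 0], [0, 0, 0], [0, 0, 0], [0, 0, 0], [0, 0, 0], [0, 0, 0], [0, 0, 0], [0, 0, 0], [0, 0, 0], [0, 0, 0]]' --claw '[0.15, 0.15, 0.15, 0.15, 0.15, 0.15, 0.15, 0.15, 0.15, 0.15]'

```text
time_s: 10.25
tcp_pos: [0.5994, -0.0143, 0.0642]
eef_rot: [180.0, 0.1, -23.5]
contact_force: [-3.1, -0.5, 8.8]
gripper_width: 0.0175
gripper_force: 12.0
```

Request:
jog_arm --travel '[[-0.0012, -0.0033, 0], [-0.0026, -0.0066, 0], [-0.004, -0.0098, 0], [-0.0056, -0.0129, 0], [-0.0073, -0.016, 0], [-0.0091, -0.0191, 0], [-0.011, -0.022, 0], [-0.013, -0.0249, 0], [-0.0151, -0.0278, 0], [-0.0173, -0.0305, 0]]' --dr '[[0, 0, 0], [0, 0, 0], [0, 0, 0], [0, 0, 0], [0, 0, 0], [0, 0, 0], [0, 0, 0], [0, 0, 0], [0, 0, 0], [0, 0, 0]]' --claw '[0.15, 0.15, 0.15, 0.15, 0.15, 0.15, 0.15, 0.15, 0.15, 0.15]'

```text
time_s: 11.5
tcp_pos: [0.5972, 0.0028, 0.0642]
eef_rot: [179.9, 0.1, -23.5]
contact_force: [-3.8, -1.6, 9.9]
gripper_width: 0.0175
gripper_force: 12.0
```

Request:
jog_arm --travel '[[-0.0023, -0.0027, 0], [-0.0047, -0.0053, 0], [-0.0071, -0.0078, 0], [-0.0097, -0.0102, 0], [-0.0123, -0.0126, 0], [-0.0151, -0.0148, 0], [-0.0179, -0.0169, 0], [-0.0207, -0.019, 0], [-0.0237, -0.0209, 0], [-0.0267, -0.0228, 0]]' --dr '[[0, 0, 0], [0, 0, 0], [0, 0, 0], [0, 0, 0], [0, 0, 0], [0, 0, 0], [0, 0, 0], [0, 0, 0], [0, 0, 0], [0, 0, 0]]' --claw '[0.15, 0.15, 0.15, 0.15, 0.15, 0.15, 0.15, 0.15, 0.15, 0.15]'

```text
time_s: 12.75
tcp_pos: [0.5893, 0.0181, 0.0642]
eef_rot: [179.9, 0.1, -23.6]
contact_force: [-3.0, -4.7, 10.2]
gripper_width: 0.0176
gripper_force: 12.0
```

Request:
jog_arm --travel '[[-0.0031, -0.0017, 0], [-0.0062, -0.0034, 0], [-0.0094, -0.0049, 0], [-0.0126, -0.0063, 0], [-0.0159, -0.0076, 0], [-0.0192, -0.0088, 0], [-0.0226, -0.0098, 0], [-0.026, -0.0108, 0], [-0.0294, -0.0116, 0], [-0.0329, -0.0123, 0]]' --dr '[[0, 0, 0], [0, 0, 0], [0, 0, 0], [0, 0, 0], [0, 0, 0], [0, 0, 0], [0, 0, 0], [0, 0, 0], [0, 0, 0], [0, 0, 0]]' --claw '[0.15, 0.15, 0.15, 0.15, 0.15, 0.15, 0.15, 0.15, 0.15, 0.15]'

```text
time_s: 14.0
tcp_pos: [0.5768, 0.0299, 0.0642]
eef_rot: [179.9, 0.1, -23.6]
contact_force: [-0.8, -8.9, 8.3]
gripper_width: 0.0174
gripper_force: 12.0
```

```bash
python3 arc.py 76 20 5
```

```text
76.0 -> 96.0 [[-0.0035, 0.0006, 0], [-0.0069, 0.0014, 0], [-0.0103, 0.0023, 0], [-0.0137, 0.0033, 0], [-0.017, 0.0044, 0], [-0.0203, 0.0056, 0], [-0.0236, 0.007, 0], [-0.0268, 0.0085, 0], [-0.03, 0.01, 0], [-0.0331, 0.0117, 0]]
96.0 -> 116.0 [[-0.003, 0.0018, 0], [-0.006, 0.0037, 0], [-0.0089, 0.0057, 0], [-0.0118, 0.0078, 0], [-0.0145, 0.01, 0], [-0.0172, 0.0123, 0], [-0.0198, 0.0146, 0], [-0.0223, 0.0171, 0], [-0.0247, 0.0197, 0], [-0.0271, 0.0223, 0]]
116.0 -> 136.0 [[-0.0022, 0.0027, 0], [-0.0044, 0.0055, 0], [-0.0064, 0.0084, 0], [-0.0084, 0.0113, 0], [-0.0102, 0.0143, 0], [-0.012, 0.0174, 0], [-0.0136, 0.0205, 0], [-0.0151, 0.0237, 0], [-0.0165, 0.0269, 0], [-0.0178, 0.0302, 0]]
136.0 -> 156.0 [[-0.0012, 0.0033, 0], [-0.0022, 0.0067, 0], [-0.0032, 0.0101, 0], [-0.004, 0.0135, 0], [-0.0047, 0.017, 0], [-0.0053, 0.0204, 0], [-0.0057, 0.0239, 0], [-0.0061, 0.0274, 0], [-0.0063, 0.031, 0], [-0.0064, 0.0345, 0]]
156.0 -> 176.0 [[0.0, 0.0035, 0], [0.0002, 0.007, 0], [0.0005, 0.0106, 0], [0.0009, 0.0141, 0], [0.0014, 0.0176, 0], [0.002, 0.021, 0], [0.0028, 0.0245, 0], [0.0037, 0.0279, 0], [0.0047, 0.0313, 0], [0.0058, 0.0346, 0]]
```

```bash
cat > fit.py <<'E'
import numpy as np
D=np.loadtxt('log.txt');Q=D[:,:2]
A=np.c_[2*Q,np.ones(len(Q))];f=np.linalg.lstsq(A,(Q**2).sum(1),rcond=None)[0]
c=f[:2];rr=np.sqrt(f[2]+c@c);print(c,rr)
from scipy.optimize import least_squares
c=least_squares(lambda c:np.hypot(*(Q-c).T)-.05,c).x;print('c for r=50',c,(np.hypot(*(Q-c).T)-.05).round(4))
d=Q-c;th=np.arctan2(d[:,1],d[:,0]);F=D[:,2:4]
for t,x in zip(th,F): print(round(np.degrees(t),1),'Ft',round(-x[0]*np.sin(t)+x[1]*np.cos(t),1),'Fr',round(x[0]*np.cos(t)+x[1]*np.sin(t),1))
E
cat > log.txt <<'E'
.5551 -.0618 -.1 -5.9
.5725 -.0564 1.7 -4.3
.5863 -.0458 .1 -2
.5957 -.0311 -1.2 -.6
.5994 -.0143 -3.1 -.5
.5972 .0028 -3.8 -1.6
.5893 .0181 -3 -4.7
.5768 .0299 -.8 -8.9
E
python3 fit.py
```

```text
[ 0.54935032 -0.012023  ] 0.050085283932441264
c for r=50 [ 0.54945481 -0.01204728] [ 0.0001 -0.     -0.      0.     -0.      0.     -0.      0.0001]
-83.5 Ft -0.8 Fr 5.9
-62.5 Ft -0.5 Fr 4.6
-42.5 Ft -1.4 Fr 1.4
-22.4 Ft -1.0 Fr -0.9
-2.6 Ft -0.6 Fr -3.1
17.3 Ft -0.4 Fr -4.1
37.1 Ft -1.9 Fr -5.2
56.9 Ft -4.2 Fr -7.9
```

```bash
sed -i 's/r=.0505/r=.0500/' arc.py; python3 arc.py 57 7 6
```

```text
57.0 -> 64.0 [[-0.0012, -0.0002, 0], [-0.0024, -0.0004, 0], [-0.0036, -0.0005, 0], [-0.0048, -0.0007, 0], [-0.0061, -0.0008, 0], [-0.0073, -0.0009, 0], [-0.0085, -0.001, 0], [-0.0097, -0.0011, 0], [-0.0109, -0.0012, 0], [-0.0121, -0.0013, 0]]
64.0 -> 71.0 [[-0.0012, -0.0, 0], [-0.0024, -0.0001, 0], [-0.0037, -0.0001, 0], [-0.0049, -0.0001, 0], [-0.0061, -0.0001, 0], [-0.0073, -0.0001, 0], [-0.0085, -0.0, 0], [-0.0098, 0.0001, 0], [-0.011, 0.0001, 0], [-0.0122, 0.0002, 0]]
71.0 -> 78.0 [[-0.0012, 0.0001, 0], [-0.0024, 0.0002, 0], [-0.0036, 0.0004, 0], [-0.0049, 0.0005, 0], [-0.0061, 0.0007, 0], [-0.0073, 0.0008, 0], [-0.0085, 0.001, 0], [-0.0097, 0.0012, 0], [-0.0109, 0.0015, 0], [-0.0121, 0.0017, 0]]
78.0 -> 85.0 [[-0.0012, 0.0003, 0], [-0.0024, 0.0005, 0], [-0.0036, 0.0008, 0], [-0.0048, 0.0011, 0], [-0.0059, 0.0014, 0], [-0.0071, 0.0017, 0], [-0.0083, 0.0021, 0], [-0.0095, 0.0024, 0], [-0.0106, 0.0028, 0], [-0.0118, 0.0032, 0]]
85.0 -> 92.0 [[-0.0012, 0.0004, 0], [-0.0023, 0.0008, 0], [-0.0035, 0.0012, 0], [-0.0046, 0.0017, 0], [-0.0057, 0.0021, 0], [-0.0069, 0.0026, 0], [-0.008, 0.0031, 0], [-0.0091, 0.0035, 0], [-0.0102, 0.0041, 0], [-0.0113, 0.0046, 0]]
92.0 -> 99.0 [[-0.0011, 0.0005, 0], [-0.0022, 0.0011, 0], [-0.0033, 0.0016, 0], [-0.0044, 0.0022, 0], [-0.0054, 0.0028, 0], [-0.0065, 0.0034, 0], [-0.0076, 0.004, 0], [-0.0086, 0.0046, 0], [-0.0096, 0.0053, 0], [-0.0107, 0.0059, 0]]
```

Request:
jog_arm --travel '[[-0.0013, 0.0001, 0], [-0.0025, 0.0002, 0], [-0.0038, 0.0004, 0], [-0.005, 0.0005, 0], [-0.0063, 0.0004, 0], [-0.0075, 0.0003, 0], [-0.0087, 0.0002, 0], [-0.0099, 0.0001, 0], [-0.0111, 0, 0], [-0.0123, -0.0001, 0]]' --dr '[[0, 0, 0], [0, 0, 0], [0, 0, 0], [0, 0, 0], [0, 0, 0], [0, 0, 0], [0, 0, 0], [0, 0, 0], [0, 0, 0], [0, 0, 0]]' --claw '[0.15, 0.15, 0.15, 0.15, 0.15, 0.15, 0.15, 0.15, 0.15, 0.15]'

```text
time_s: 15.25
tcp_pos: [0.5727, 0.0322, 0.0643]
eef_rot: [179.9, -0.0, -23.5]
contact_force: [2.3, -8.8, 4.8]
gripper_width: 0.0174
gripper_force: 12.0
```

Request:
jog_arm --travel '[[-0.0012, 0, 0], [-0.0024, -0.0001, 0], [-0.0037, -0.0001, 0], [-0.0049, -0.0001, 0], [-0.0061, -0.0001, 0], [-0.0073, -0.0001, 0], [-0.0085, 0, 0], [-0.0098, 0.0001, 0], [-0.011, 0.0001, 0], [-0.0122, 0.0002, 0]]' --dr '[[0, 0, 0], [0, 0, 0], [0, 0, 0], [0, 0, 0], [0, 0, 0], [0, 0, 0], [0, 0, 0], [0, 0, 0], [0, 0, 0], [0, 0, 0]]' --claw '[0.15, 0.15, 0.15, 0.15, 0.15, 0.15, 0.15, 0.15, 0.15, 0.15]'

```text
time_s: 16.5
tcp_pos: [0.5675, 0.0347, 0.0643]
eef_rot: [179.9, -0.1, -23.5]
contact_force: [6.1, -10.1, 2.4]
gripper_width: 0.0174
gripper_force: 12.0
```

Request:
jog_arm --travel '[[-0.0012, 0.0001, 0], [-0.0024, 0.0002, 0], [-0.0036, 0.0004, 0], [-0.0049, 0.0005, 0], [-0.0061, 0.0007, 0], [-0.0073, 0.0008, 0], [-0.0085, 0.001, 0], [-0.0097, 0.0012, 0], [-0.0109, 0.0015, 0], [-0.0121, 0.0017, 0]]' --dr '[[0, 0, 0], [0, 0, 0], [0, 0, 0], [0, 0, 0], [0, 0, 0], [0, 0, 0], [0, 0, 0], [0, 0, 0], [0, 0, 0], [0, 0, 0]]' --claw '[0.15, 0.15, 0.15, 0.15, 0.15, 0.15, 0.15, 0.15, 0.15, 0.15]'

```text
time_s: 17.75
tcp_pos: [0.5616, 0.0365, 0.0643]
eef_rot: [180.0, -0.1, -23.5]
contact_force: [5.1, -9.4, 2.8]
gripper_width: 0.0177
gripper_force: 12.0
```

```bash
cat >> log.txt <<'E'
.5727 .0322 2.3 -8.8
.5675 .0347 6.1 -10.1
.5616 .0365 5.1 -9.4
E
python3 fit.py|tail -5
```

```text
37.1 Ft -1.9 Fr -5.2
56.9 Ft -4.2 Fr -7.9
62.3 Ft -6.1 Fr -6.7
68.9 Ft -9.3 Fr -7.2
76.0 Ft -7.2 Fr -7.9
```

Request:
jog_arm --travel '[[-0.0012, 0.0005, 0], [-0.0024, 0.0008, 0], [-0.0036, 0.001, 0], [-0.0048, 0.0013, 0], [-0.0059, 0.0016, 0], [-0.0071, 0.0019, 0], [-0.0083, 0.0023, 0], [-0.0095, 0.0026, 0], [-0.0106, 0.003, 0], [-0.0118, 0.0034, 0]]' --dr '[[0, 0, 0], [0, 0, 0], [0, 0, 0], [0, 0, 0], [0, 0, 0], [0, 0, 0], [0, 0, 0], [0, 0, 0], [0, 0, 0], [0, 0, 0]]' --claw '[0.15, 0.15, 0.15, 0.15, 0.15, 0.15, 0.15, 0.15, 0.15, 0.15]'

```text
time_s: 19.0
tcp_pos: [0.5552, 0.0376, 0.0643]
eef_rot: [180.0, -0.0, -23.5]
contact_force: [1.5, -6.3, 5.2]
gripper_width: 0.0174
gripper_force: 12.0
```

Request:
jog_arm --travel '[[-0.0012, 0.0004, 0], [-0.0023, 0.0008, 0], [-0.0035, 0.0012, 0], [-0.0046, 0.0017, 0], [-0.0057, 0.0021, 0], [-0.0069, 0.0026, 0], [-0.008, 0.0031, 0], [-0.0091, 0.0035, 0], [-0.0102, 0.0041, 0], [-0.0113, 0.0046, 0]]' --dr '[[0, 0, 0], [0, 0, 0], [0, 0, 0], [0, 0, 0], [0, 0, 0], [0, 0, 0], [0, 0, 0], [0, 0, 0], [0, 0, 0], [0, 0, 0]]' --claw '[0.15, 0.15, 0.15, 0.15, 0.15, 0.15, 0.15, 0.15, 0.15, 0.15]'

```text
time_s: 20.25
tcp_pos: [0.5487, 0.038, 0.0643]
eef_rot: [180.0, 0.0, -23.5]
contact_force: [1.0, -4.8, 5.6]
gripper_width: 0.0173
gripper_force: 12.0
```

```bash
cat >> log.txt <<'E'
.5552 .0376 1.5 -6.3
.5487 .0380 1 -4.8
E
python3 fit.py|tail -2; python3 arc.py 91 -8 1;python3 arc.py 83 -5 6
```

```text
83.4 Ft -2.2 Fr -6.1
90.9 Ft -0.9 Fr -4.8
91.0 -> 83.0 [[0.0013, -0.0006, 0], [0.0026, -0.0011, 0], [0.0038, -0.0017, 0], [0.0051, -0.0022, 0], [0.0064, -0.0027, 0], [0.0078, -0.0032, 0], [0.0091, -0.0036, 0], [0.0104, -0.0041, 0], [0.0117, -0.0045, 0], [0.0131, -0.0049, 0]]
83.0 -> 78.0 [[0.0008, -0.0002, 0], [0.0017, -0.0005, 0], [0.0025, -0.0007, 0], [0.0034, -0.0009, 0], [0.0042, -0.0011, 0], [0.0051, -0.0014, 0], [0.0059, -0.0016, 0], [0.0068, -0.0017, 0], [0.0076, -0.0019, 0], [0.0085, -0.0021, 0]]
78.0 -> 73.0 [[0.0009, -0.0002, 0], [0.0017, -0.0003, 0], [0.0026, -0.0005, 0], [0.0034, -0.0006, 0], [0.0043, -0.0008, 0], [0.0052, -0.0009, 0], [0.006, -0.001, 0], [0.0069, -0.0012, 0], [0.0077, -0.0013, 0], [0.0086, -0.0014, 0]]
73.0 -> 68.0 [[0.0009, -0.0001, 0], [0.0017, -0.0002, 0], [0.0026, -0.0003, 0], [0.0035, -0.0003, 0], [0.0043, -0.0004, 0], [0.0052, -0.0005, 0], [0.0061, -0.0005, 0], [0.007, -0.0005, 0], [0.0078, -0.0006, 0], [0.0087, -0.0006, 0]]
68.0 -> 63.0 [[0.0009, -0.0, 0], [0.0017, -0.0, 0], [0.0026, -0.0, 0], [0.0035, -0.0, 0], [0.0044, -0.0, 0], [0.0052, 0.0, 0], [0.0061, 0.0, 0], [0.007, 0.0001, 0], [0.0079, 0.0001, 0], [0.0087, 0.0002, 0]]
63.0 -> 58.0 [[0.0009, 0.0001, 0], [0.0017, 0.0001, 0], [0.0026, 0.0002, 0], [0.0035, 0.0003, 0], [0.0043, 0.0004, 0], [0.0052, 0.0005, 0], [0.0061, 0.0006, 0], [0.0069, 0.0007, 0], [0.0078, 0.0008, 0], [0.0087, 0.0009, 0]]
58.0 -> 53.0 [[0.0009, 0.0001, 0], [0.0017, 0.0003, 0], [0.0026, 0.0004, 0], [0.0034, 0.0006, 0], [0.0043, 0.0007, 0], [0.0052, 0.0009, 0], [0.006, 0.0011, 0], [0.0069, 0.0013, 0], [0.0077, 0.0015, 0], [0.0086, 0.0017, 0]]
```

Request:
jog_arm --travel '[[0.0015, 0, 0], [0.0029, -0.0005, 0], [0.0041, -0.001, 0], [0.0054, -0.0015, 0], [0.0067, -0.002, 0], [0.0081, -0.0025, 0], [0.0094, -0.0029, 0], [0.0107, -0.0034, 0], [0.012, -0.0038, 0], [0.0134, -0.0042, 0]]' --dr '[[0, 0, 0], [0, 0, 0], [0, 0, 0], [0, 0, 0], [0, 0, 0], [0, 0, 0], [0, 0, 0], [0, 0, 0], [0, 0, 0], [0, 0, 0]]' --claw '[0.15, 0.15, 0.15, 0.15, 0.15, 0.15, 0.15, 0.15, 0.15, 0.15]'

```text
time_s: 21.5
tcp_pos: [0.554, 0.0376, 0.0642]
eef_rot: [179.9, 0.2, -23.6]
contact_force: [-7.6, 1.7, 11.9]
gripper_width: 0.0175
gripper_force: 12.0
```

Request:
jog_arm --travel '[[0.0008, -0.0002, 0], [0.0017, -0.0005, 0], [0.0025, -0.0007, 0], [0.0034, -0.0009, 0], [0.0042, -0.0011, 0], [0.0051, -0.0014, 0], [0.0059, -0.0016, 0], [0.0068, -0.0017, 0], [0.0076, -0.0019, 0], [0.0085, -0.0021, 0]]' --dr '[[0, 0, 0], [0, 0, 0], [0, 0, 0], [0, 0, 0], [0, 0, 0], [0, 0, 0], [0, 0, 0], [0, 0, 0], [0, 0, 0], [0, 0, 0]]' --claw '[0.15, 0.15, 0.15, 0.15, 0.15, 0.15, 0.15, 0.15, 0.15, 0.15]'

```text
time_s: 22.75
tcp_pos: [0.5579, 0.0371, 0.0642]
eef_rot: [179.9, 0.2, -23.6]
contact_force: [-8.2, 1.9, 13.7]
gripper_width: 0.0173
gripper_force: 12.0
```

Request:
jog_arm --travel '[[0.0009, -0.0002, 0], [0.0017, -0.0003, 0], [0.0026, -0.0005, 0], [0.0034, -0.0006, 0], [0.0043, -0.0008, 0], [0.0052, -0.0009, 0], [0.006, -0.001, 0], [0.0069, -0.0012, 0], [0.0077, -0.0013, 0], [0.0086, -0.0014, 0]]' --dr '[[0, 0, 0], [0, 0, 0], [0, 0, 0], [0, 0, 0], [0, 0, 0], [0, 0, 0], [0, 0, 0], [0, 0, 0], [0, 0, 0], [0, 0, 0]]' --claw '[0.15, 0.15, 0.15, 0.15, 0.15, 0.15, 0.15, 0.15, 0.15, 0.15]'

```text
time_s: 24.0
tcp_pos: [0.562, 0.0362, 0.0642]
eef_rot: [179.9, 0.2, -23.6]
contact_force: [-8.9, 3.1, 12.8]
gripper_width: 0.0173
gripper_force: 12.0
```

Request:
jog_arm --travel '[[0.0009, -0.0001, 0], [0.0017, -0.0002, 0], [0.0026, -0.0003, 0], [0.0035, -0.0003, 0], [0.0043, -0.0004, 0], [0.0052, -0.0005, 0], [0.0061, -0.0005, 0], [0.007, -0.0005, 0], [0.0078, -0.0006, 0], [0.0087, -0.0006, 0]]' --dr '[[0, 0, 0], [0, 0, 0], [0, 0, 0], [0, 0, 0], [0, 0, 0], [0, 0, 0], [0, 0, 0], [0, 0, 0], [0, 0, 0], [0, 0, 0]]' --claw '[0.15, 0.15, 0.15, 0.15, 0.15, 0.15, 0.15, 0.15, 0.15, 0.15]'

```text
time_s: 25.25
tcp_pos: [0.5663, 0.0349, 0.0642]
eef_rot: [180.0, 0.2, -23.5]
contact_force: [-7.4, 2.8, 13.1]
gripper_width: 0.0176
gripper_force: 12.0
```

Request:
jog_arm --travel '[[0.0009, 0, 0], [0.0017, 0, 0], [0.0026, 0, 0], [0.0035, 0, 0], [0.0044, 0, 0], [0.0052, 0, 0], [0.0061, 0, 0], [0.007, 0.0001, 0], [0.0079, 0.0001, 0], [0.0087, 0.0002, 0]]' --dr '[[0, 0, 0], [0, 0, 0], [0, 0, 0], [0, 0, 0], [0, 0, 0], [0, 0, 0], [0, 0, 0], [0, 0, 0], [0, 0, 0], [0, 0, 0]]' --claw '[0.15, 0.15, 0.15, 0.15, 0.15, 0.15, 0.15, 0.15, 0.15, 0.15]'

```text
time_s: 26.5
tcp_pos: [0.5707, 0.0331, 0.0642]
eef_rot: [180.0, 0.1, -23.5]
contact_force: [-6.5, 3.9, 11.5]
gripper_width: 0.0176
gripper_force: 12.0
```

Request:
jog_arm --travel '[[0.0009, 0.0001, 0], [0.0017, 0.0001, 0], [0.0026, 0.0002, 0], [0.0035, 0.0003, 0], [0.0043, 0.0004, 0], [0.0052, 0.0005, 0], [0.0061, 0.0006, 0], [0.0069, 0.0007, 0], [0.0078, 0.0008, 0], [0.0087, 0.0009, 0]]' --dr '[[0, 0, 0], [0, 0, 0], [0, 0, 0], [0, 0, 0], [0, 0, 0], [0, 0, 0], [0, 0, 0], [0, 0, 0], [0, 0, 0], [0, 0, 0]]' --claw '[0.15, 0.15, 0.15, 0.15, 0.15, 0.15, 0.15, 0.15, 0.15, 0.15]'

```text
time_s: 27.75
tcp_pos: [0.575, 0.0308, 0.0642]
eef_rot: [180.0, 0.1, -23.5]
contact_force: [-4.4, 1.1, 10.1]
gripper_width: 0.0175
gripper_force: 12.0
```

```bash
cat >> log.txt <<'E'
.5540 .0376 -7.6 1.7
.5579 .0371 -8.2 1.9
.5620 .0362 -8.9 3.1
.5663 .0349 -7.4 2.8
.5707 .0331 -6.5 3.9
.5750 .0308 -4.4 1.1
E
python3 fit.py|sed -n '2p;/8[0-9]/p'; python3 fit.py|tail -11; python3 arc.py 59.3 -10 1
```

```text
[ 0.54945668 -0.01208133] 0.04998789497991092
c for r=50 [ 0.54944045 -0.01208674] [ 0.     -0.     -0.      0.      0.      0.      0.      0.0001  0.
c for r=50 [ 0.54944045 -0.01208674] [ 0.     -0.     -0.      0.      0.      0.      0.      0.0001  0.
-83.5 Ft -0.8 Fr 5.9
83.4 Ft -2.2 Fr -6.1
84.8 Ft 7.7 Fr 1.0
80.2 Ft 8.4 Fr 0.5
62.3 Ft -6.1 Fr -6.7
68.9 Ft -9.3 Fr -7.2
75.9 Ft -7.2 Fr -7.9
83.4 Ft -2.2 Fr -6.1
90.8 Ft -0.9 Fr -4.8
84.8 Ft 7.7 Fr 1.0
80.2 Ft 8.4 Fr 0.5
75.4 Ft 9.4 Fr 0.8
70.3 Ft 7.9 Fr 0.1
64.8 Ft 7.5 Fr 0.8
59.2 Ft 4.3 Fr -1.3
59.3 -> 49.3 [[0.0017, 0.0002, 0], [0.0035, 0.0005, 0], [0.0052, 0.0008, 0], [0.0069, 0.0011, 0], [0.0086, 0.0015, 0], [0.0103, 0.0019, 0], [0.012, 0.0023, 0], [0.0137, 0.0027, 0], [0.0154, 0.0032, 0], [0.017, 0.0037, 0]]
```

Request:
jog_arm --travel '[[0.0017, 0.0002, 0], [0.0035, 0.0005, 0], [0.0052, 0.0008, 0], [0.0069, 0.0011, 0], [0.0086, 0.0015, 0], [0.0103, 0.0019, 0], [0.012, 0.0023, 0], [0.0137, 0.0027, 0], [0.0154, 0.0032, 0], [0.017, 0.0037, 0]]' --dr '[[0, 0, 0], [0, 0, 0], [0, 0, 0], [0, 0, 0], [0, 0, 0], [0, 0, 0], [0, 0, 0], [0, 0, 0], [0, 0, 0], [0, 0, 0]]' --claw '[0.15, 0.15, 0.15, 0.15, 0.15, 0.15, 0.15, 0.15, 0.15, 0.15]'

```text
time_s: 29.0
tcp_pos: [0.5825, 0.0254, 0.0643]
eef_rot: [180.0, 0.1, -23.5]
contact_force: [-2.9, -0.6, 7.4]
gripper_width: 0.0173
gripper_force: 12.0
```

```bash
python3 -c "
from h import *
s=r.get_state();print({k:np.round(v,3) for k,v in s.items()})"; python3 arc.py 49 10 2; python3 arc.py 49.5 -8 1
```

```text
{'time_s': np.float64(29.0), 'joints': array([ 2.1676e+01,  2.0874e+01, -2.2524e+01, -4.2000e-02, -4.6665e+01,
        4.4814e+01]), 'qd': array([-0.584,  0.474,  0.591,  0.002, -0.317,  0.718]), 'joint_torque': array([ 6.3900e-01, -4.7952e+01,  2.1727e+01,  4.5350e+00,  1.0390e+00,
       -1.6000e-02]), 'tcp_pos': array([0.583, 0.025, 0.064]), 'eef_rot': array([ 1.79977e+02,  6.60000e-02, -2.35390e+01]), 'contact_force': array([-2.877, -0.57 ,  7.419]), 'moment': array([-0.403,  0.857,  0.003]), 'gripper_force': np.float64(12.001), 'gripper_width': np.float64(0.017)}
49.0 -> 59.0 [[-0.0017, -0.0005, 0], [-0.0033, -0.001, 0], [-0.005, -0.0014, 0], [-0.0067, -0.0019, 0], [-0.0084, -0.0023, 0], [-0.0101, -0.0026, 0], [-0.0118, -0.003, 0], [-0.0136, -0.0033, 0], [-0.0153, -0.0035, 0], [-0.017, -0.0038, 0]]
59.0 -> 69.0 [[-0.0017, -0.0002, 0], [-0.0035, -0.0004, 0], [-0.0052, -0.0005, 0], [-0.0069, -0.0007, 0], [-0.0087, -0.0008, 0], [-0.0104, -0.0008, 0], [-0.0122, -0.0009, 0], [-0.0139, -0.0009, 0], [-0.0157, -0.0008, 0], [-0.0174, -0.0008, 0]]
49.5 -> 41.5 [[0.0013, 0.0004, 0], [0.0027, 0.0009, 0], [0.004, 0.0013, 0], [0.0053, 0.0018, 0], [0.0066, 0.0023, 0], [0.0079, 0.0028, 0], [0.0092, 0.0033, 0], [0.0105, 0.0039, 0], [0.0118, 0.0044, 0], [0.013, 0.005, 0]]
```

Request:
jog_arm --travel '[[0, 0, 0], [0, 0, 0], [0, 0, 0], [0, 0, 0], [0, 0, 0], [0, 0, 0], [0, 0, 0], [0, 0, 0], [0, 0, 0], [0, 0, 0]]' --dr '[[0, 0, 0], [0, 0, 0.027], [0, 0, 0.054], [0, 0, 0.081], [0, 0, 0.108], [0, 0, 0.135], [0, 0, 0.162], [0, 0, 0.189], [0, 0, 0.216], [0, 0, 0.24]]' --claw '[0.5, 0.5, 0.5, 0.5, 0.5, 0.5, 0.5, 0.5, 0.4, 0.4]'

```text
time_s: 30.25
tcp_pos: [0.5824, 0.0255, 0.0633]
eef_rot: [179.9, -0.0, -110.3]
contact_force: [0.2, 0.4, 0.1]
gripper_width: 0.0358
gripper_force: 0.0
```

Request:
jog_arm --travel '[[0, 0, 0], [0, 0, 0], [0, 0, 0], [0, 0, 0], [0, 0, 0], [0, 0, 0], [0, 0, 0], [0, 0, 0], [0, 0, 0], [0, 0, 0]]' --dr '[[0, 0, 0], [0, 0, 0], [0, 0, 0], [0, 0, 0], [0, 0, 0], [0, 0, 0], [0, 0, 0], [0, 0, 0], [0, 0, 0], [0, 0, 0]]' --claw '[0.3, 0.25, 0.2, 0.15, 0.1, 0.1, 0.1, 0.1, 0.1, 0.1]' --newtons 35

```text
time_s: 31.5
tcp_pos: [0.5831, 0.0251, 0.064]
eef_rot: [180.0, -0.0, -109.9]
contact_force: [-1.1, -0.1, -1.5]
gripper_width: 0.0168
gripper_force: 35.0
```

```bash
sed -i 's/radians(-23.5)/radians(-110)/' arc.py; python3 -c "
from h import *
s=r.get_state();print({k:np.round(v,3) for k,v in s.items()});d=s['tcp_pos'][:2]-[.54944,-.01208];print(np.hypot(*d),np.degrees(np.arctan2(d[1],d[0])))"; python3 arc.py 49 11 1;python3 arc.py 60 6 7
```

```text
{'time_s': np.float64(31.5), 'joints': array([ 2.1648e+01,  2.0910e+01, -2.2523e+01, -4.0000e-03, -4.6588e+01,
       -4.1585e+01]), 'qd': array([-0.016, -0.019,  0.036, -0.018,  0.11 ,  0.004]), 'joint_torque': array([-2.7800e-01, -5.3164e+01,  2.3768e+01,  5.9760e+00,  2.4100e-01,
        1.0000e-03]), 'tcp_pos': array([0.583, 0.025, 0.064]), 'eef_rot': array([ 1.79982e+02, -1.20000e-02, -1.09939e+02]), 'contact_force': array([-1.083, -0.148, -1.501]), 'moment': array([ 0.323,  0.272, -0.006]), 'gripper_force': np.float64(35.0), 'gripper_width': np.float64(0.017)}
0.05014533247793751 47.84676225568716
49.0 -> 60.0 [[-0.0007, 0.0018, 0], [-0.0013, 0.0036, 0], [-0.0019, 0.0054, 0], [-0.0025, 0.0073, 0], [-0.003, 0.0091, 0], [-0.0035, 0.011, 0], [-0.004, 0.0128, 0], [-0.0044, 0.0147, 0], [-0.0048, 0.0166, 0], [-0.0051, 0.0185, 0]]
60.0 -> 66.0 [[-0.0002, 0.001, 0], [-0.0003, 0.0021, 0], [-0.0005, 0.0031, 0], [-0.0006, 0.0041, 0], [-0.0008, 0.0052, 0], [-0.0009, 0.0062, 0], [-0.001, 0.0073, 0], [-0.0011, 0.0083, 0], [-0.0012, 0.0093, 0], [-0.0013, 0.0104, 0]]
66.0 -> 72.0 [[-0.0001, 0.
[... 606 characters left out ...]
, [0.0017, 0.0093, 0], [0.002, 0.0103, 0]]
84.0 -> 90.0 [[0.0003, 0.001, 0], [0.0005, 0.002, 0], [0.0008, 0.003, 0], [0.0011, 0.004, 0], [0.0014, 0.005, 0], [0.0017, 0.006, 0], [0.002, 0.007, 0], [0.0024, 0.008, 0], [0.0027, 0.009, 0], [0.0031, 0.01, 0]]
90.0 -> 96.0 [[0.0004, 0.001, 0], [0.0007, 0.002, 0], [0.0011, 0.0029, 0], [0.0015, 0.0039, 0], [0.0019, 0.0049, 0], [0.0023, 0.0058, 0], [0.0028, 0.0068, 0], [0.0032, 0.0077, 0], [0.0036, 0.0087, 0], [0.0041, 0.0096, 0]]
96.0 -> 102.0 [[0.0005, 0.0009, 0], [0.0009, 0.0019, 0], [0.0014, 0.0028, 0], [0.0019, 0.0037, 0], [0.0024, 0.0046, 0], [0.0029, 0.0056, 0], [0.0035, 0.0065, 0], [0.004, 0.0074, 0], [0.0045, 0.0083, 0], [0.0051, 0.0092, 0]]
```

Request:
jog_arm --travel '[[-0.0007, 0.0018, 0], [-0.0013, 0.0036, 0], [-0.0019, 0.0054, 0], [-0.0025, 0.0073, 0], [-0.003, 0.0091, 0], [-0.0035, 0.011, 0], [-0.004, 0.0128, 0], [-0.0044, 0.0147, 0], [-0.0048, 0.0166, 0], [-0.0051, 0.0185, 0]]' --dr '[[0, 0, 0], [0, 0, 0], [0, 0, 0], [0, 0, 0], [0, 0, 0], [0, 0, 0], [0, 0, 0], [0, 0, 0], [0, 0, 0], [0, 0, 0]]' --claw '[0.1, 0.1, 0.1, 0.1, 0.1, 0.1, 0.1, 0.1, 0.1, 0.1]'

```text
time_s: 32.75
tcp_pos: [0.5761, 0.0304, 0.0641]
eef_rot: [-179.9, 0.0, -109.9]
contact_force: [5.7, -4.9, -8.8]
gripper_width: 0.0168
gripper_force: 35.0
```

Request:
jog_arm --travel '[[-0.0002, 0.001, 0], [-0.0003, 0.0021, 0], [-0.0005, 0.0031, 0], [-0.0006, 0.0041, 0], [-0.0008, 0.0052, 0], [-0.0009, 0.0062, 0], [-0.001, 0.0073, 0], [-0.0011, 0.0083, 0], [-0.0012, 0.0093, 0], [-0.0013, 0.0104, 0]]' --dr '[[0, 0, 0], [0, 0, 0], [0, 0, 0], [0, 0, 0], [0, 0, 0], [0, 0, 0], [0, 0, 0], [0, 0, 0], [0, 0, 0], [0, 0, 0]]' --claw '[0.1, 0.1, 0.1, 0.1, 0.1, 0.1, 0.1, 0.1, 0.1, 0.1]'

```text
time_s: 34.0
tcp_pos: [0.572, 0.0327, 0.0641]
eef_rot: [-179.9, 0.0, -109.9]
contact_force: [8.1, -5.9, -10.5]
gripper_width: 0.0172
gripper_force: 35.0
```

Request:
jog_arm --travel '[[-0.0001, 0.001, 0], [-0.0001, 0.0021, 0], [-0.0002, 0.0031, 0], [-0.0002, 0.0042, 0], [-0.0002, 0.0052, 0], [-0.0002, 0.0063, 0], [-0.0002, 0.0073, 0], [-0.0002, 0.0084, 0], [-0.0002, 0.0094, 0], [-0.0002, 0.0105, 0]]' --dr '[[0, 0, 0], [0, 0, 0], [0, 0, 0], [0, 0, 0], [0, 0, 0], [0, 0, 0], [0, 0, 0], [0, 0, 0], [0, 0, 0], [0, 0, 0]]' --claw '[0.1, 0.1, 0.1, 0.1, 0.1, 0.1, 0.1, 0.1, 0.1, 0.1]'

```text
time_s: 35.25
tcp_pos: [0.5674, 0.0347, 0.0641]
eef_rot: [-179.9, 0.0, -109.9]
contact_force: [8.8, -5.5, -11.7]
gripper_width: 0.017
gripper_force: 35.0
```

Request:
jog_arm --travel '[[0.0, 0.001, 0], [0.0001, 0.0021, 0], [0.0002, 0.0031, 0], [0.0002, 0.0042, 0], [0.0003, 0.0052, 0], [0.0004, 0.0063, 0], [0.0005, 0.0073, 0], [0.0006, 0.0084, 0], [0.0008, 0.0094, 0], [0.0009, 0.0104, 0]]' --dr '[[0, 0, 0], [0, 0, 0], [0, 0, 0], [0, 0, 0], [0, 0, 0], [0, 0, 0], [0, 0, 0], [0, 0, 0], [0, 0, 0], [0, 0, 0]]' --claw '[0.1, 0.1, 0.1, 0.1, 0.1, 0.1, 0.1, 0.1, 0.1, 0.1]'

```text
time_s: 36.5
tcp_pos: [0.5623, 0.0364, 0.0641]
eef_rot: [-179.9, 0.1, -109.9]
contact_force: [7.7, -4.2, -11.5]
gripper_width: 0.0172
gripper_force: 35.0
```

Request:
jog_arm --travel '[[0.0002, 0.001, 0], [0.0003, 0.0021, 0], [0.0005, 0.0031, 0], [0.0007, 0.0041, 0], [0.0009, 0.0052, 0], [0.0011, 0.0062, 0], [0.0013, 0.0072, 0], [0.0015, 0.0082, 0], [0.0017, 0.0093, 0], [0.002, 0.0103, 0]]' --dr '[[0, 0, 0], [0, 0, 0], [0, 0, 0], [0, 0, 0], [0, 0, 0], [0, 0, 0], [0, 0, 0], [0, 0, 0], [0, 0, 0], [0, 0, 0]]' --claw '[0.1, 0.1, 0.1, 0.1, 0.1, 0.1, 0.1, 0.1, 0.1, 0.1]'

```text
time_s: 37.75
tcp_pos: [0.5567, 0.0374, 0.0641]
eef_rot: [-179.9, 0.1, -109.9]
contact_force: [4.2, -1.5, -9.6]
gripper_width: 0.0172
gripper_force: 35.0
```

```bash
cat > log2.txt <<'E'
E
python3 arc.py 81 -9 1; python3 arc.py 72 -6 3; python3 -c "
from h import *
s=r.get_state();p=s['tcp_pos'][:2]-[.54944,-.01208];t=np.arctan2(p[1],p[0]);f=s['contact_force'];print(np.degrees(t),-f[0]*np.sin(t)+f[1]*np.cos(t),f,s['moment'])"
```

```text
81.0 -> 72.0 [[-0.0003, -0.0015, 0], [-0.0006, -0.0031, 0], [-0.0008, -0.0046, 0], [-0.001, -0.0062, 0], [-0.0012, -0.0078, 0], [-0.0014, -0.0093, 0], [-0.0015, -0.0109, 0], [-0.0016, -0.0125, 0], [-0.0017, -0.014, 0], [-0.0018, -0.0156, 0]]
72.0 -> 66.0 [[-0.0, -0.001, 0], [-0.0001, -0.0021, 0], [-0.0001, -0.0031, 0], [-0.0001, -0.0042, 0], [-0.0, -0.0052, 0], [-0.0, -0.0063, 0], [0.0, -0.0073, 0], [0.0001, -0.0084, 0], [0.0001, -0.0094, 0], [0.0002, -0.0105, 0]]
66.0 -> 60.0 [[0.0001, -0.001, 0], [0.0002, -0.0021, 0], [0.0003, -0.0031, 0], [0.0004, -0.0042, 0], [0.0005, -0.0052, 0], [0.0006, -0.0062, 0], [0.0008, -0.0073, 0], [0.0009, -0.0083, 0], [0.0011, -0.0094, 0], [0.0013, -0.0104, 0]]
60.0 -> 54.0 [[0.0002, -0.001, 0], [0.0004, -0.0021, 0], [0.0006, -0.0031, 0], [0.0008, -0.0041, 0], [0.001, -0.0051, 0], [0.0013, -0.0061, 0], [0.0015, -0.0072, 0], [0.0018, -0.0082, 0], [0.0021, -0.0092, 0], [0.0024, -0.0102, 0]]
81.6218933033923 -4.3661101517881 [ 4.19202872 -1.50179069 -9.61421044] [-0.54308565 -2.02869436  0.01459382]
```

Request:
jog_arm --travel '[[-0.0003, -0.0015, 0], [-0.0006, -0.0031, 0], [-0.0008, -0.0046, 0], [-0.001, -0.0062, 0], [-0.0012, -0.0078, 0], [-0.0014, -0.0093, 0], [-0.0015, -0.0109, 0], [-0.0016, -0.0125, 0], [-0.0017, -0.014, 0], [-0.0018, -0.0156, 0]]' --dr '[[0, 0, 0], [0, 0, 0], [0, 0, 0], [0, 0, 0], [0, 0, 0], [0, 0, 0], [0, 0, 0], [0, 0, 0], [0, 0, 0], [0, 0, 0]]' --claw '[0.1, 0.1, 0.1, 0.1, 0.1, 0.1, 0.1, 0.1, 0.1, 0.1]'

```text
time_s: 39.0
tcp_pos: [0.5618, 0.0363, 0.064]
eef_rot: [179.9, 0.0, -109.9]
contact_force: [-6.5, 8.4, -2.1]
gripper_width: 0.0169
gripper_force: 35.0
```

Request:
jog_arm --travel '[[0, -0.001, 0], [-0.0001, -0.0021, 0], [-0.0001, -0.0031, 0], [-0.0001, -0.0042, 0], [0, -0.0052, 0], [0, -0.0063, 0], [0.0, -0.0073, 0], [0.0001, -0.0084, 0], [0.0001, -0.0094, 0], [0.0002, -0.0105, 0]]' --dr '[[0, 0, 0], [0, 0, 0], [0, 0, 0], [0, 0, 0], [0, 0, 0], [0, 0, 0], [0, 0, 0], [0, 0, 0], [0, 0, 0], [0, 0, 0]]' --claw '[0.1, 0.1, 0.1, 0.1, 0.1, 0.1, 0.1, 0.1, 0.1, 0.1]'

```text
time_s: 40.25
tcp_pos: [0.5671, 0.0346, 0.0641]
eef_rot: [179.9, 0.0, -109.9]
contact_force: [-1.9, 8.1, -4.1]
gripper_width: 0.0169
gripper_force: 35.0
```

Request:
jog_arm --travel '[[0.0001, -0.001, 0], [0.0002, -0.0021, 0], [0.0003, -0.0031, 0], [0.0004, -0.0042, 0], [0.0005, -0.0052, 0], [0.0006, -0.0062, 0], [0.0008, -0.0073, 0], [0.0009, -0.0083, 0], [0.0011, -0.0094, 0], [0.0013, -0.0104, 0]]' --dr '[[0, 0, 0], [0, 0, 0], [0, 0, 0], [0, 0, 0], [0, 0, 0], [0, 0, 0], [0, 0, 0], [0, 0, 0], [0, 0, 0], [0, 0, 0]]' --claw '[0.1, 0.1, 0.1, 0.1, 0.1, 0.1, 0.1, 0.1, 0.1, 0.1]'

```text
time_s: 41.5
tcp_pos: [0.5724, 0.0323, 0.0641]
eef_rot: [180.0, 0.1, -109.9]
contact_force: [0.1, 6.6, -5.8]
gripper_width: 0.0168
gripper_force: 35.0
```

```bash
python3 -c "
from h import *
s=r.get_state();p=s['tcp_pos'][:2]-[.54944,-.01208];t=np.arctan2(p[1],p[0]);f=s['contact_force'];print(np.degrees(t),-f[0]*np.sin(t)+f[1]*np.cos(t),f,s['moment'])"; for t in 66 67 68 69 70 71; do python3 arc.py 60 $((t-60)) 1; done
```

```text
62.59653012552725 2.955956513735468 [ 0.0996741   6.61471471 -5.82652303] [ 2.34608814 -0.21894469 -0.040304  ]
60.0 -> 66.0 [[-0.0002, 0.001, 0], [-0.0003, 0.0021, 0], [-0.0005, 0.0031, 0], [-0.0006, 0.0041, 0], [-0.0008, 0.0052, 0], [-0.0009, 0.0062, 0], [-0.001, 0.0073, 0], [-0.0011, 0.0083, 0], [-0.0012, 0.0093, 0], [-0.0013, 0.0104, 0]]
60.0 -> 67.0 [[-0.0002, 0.0012, 0], [-0.0004, 0.0024, 0], [-0.0006, 0.0036, 0], [-0.0007, 0.0048, 0], [-0.0009, 0.006, 0], [-0.001, 0.0073, 0], [-0.0011, 0.0085, 0], [-0.0012, 0.0097, 0], [-0.0013, 0.0109, 0], [-0.0014, 0.0121, 0]]
60.0 -> 68.0 [[-0.0002, 0.0014, 0], [-0.0004, 0.0028, 0], [-0.0006, 0.0041, 0], [-0.0008, 0.0055, 0], [-0.001, 0.0069, 0], [-0.0011, 0.0083, 0], [-0.0012, 0.0097, 0], [-0.0013, 0.0111, 0], [-0.0014, 0.0125, 0], [-0.0015, 0.0139, 0]]
60.0 -> 69.0 [[-0.0003, 0.0015, 0], [-0.0005, 0.0031, 0], [-0.0007, 0.0047, 0], [-0.0009, 0.0062, 0], [-0.0011, 0.0078, 0], [-0.0012, 0.0093, 0], [-0.0013, 0.0109, 0], [-0.0014, 0.0125, 0], [-0.0015, 0.014, 0], [-0.0015, 0.0156, 0]]
60.0 -> 70.0 [[-0.0003, 0.0017, 0], [-0.0005, 0.0034, 0], [-0.0008, 0.0052, 0], [-0.001, 0.0069, 0], [-0.0011, 0.0086, 0], [-0.0013, 0.0104, 0], [-0.0014, 0.0121, 0], [-0.0015, 0.0139, 0], [-0.0015, 0.0156, 0], [-0.0015, 0.0174, 0]]
60.0 -> 71.0 [[-0.0003, 0.0019, 0], [-0.0006, 0.0038, 0], [-0.0008, 0.0057, 0], [-0.001, 0.0076, 0], [-0.0012, 0.0095, 0], [-0.0013, 0.0114, 0], [-0.0014, 0.0134, 0], [-0.0015, 0.0153, 0], [-0.0015, 0.0172, 0], [-0.0015, 0.0191, 0]]
```

```bash
python3 arc.py 60 14 1; python3 arc.py 60 11 1|tail -c 30;python3 -c "
from h import *
C=np.array([.54944,-.01208]);a=np.radians(-126.7);print('mark',C+.053*np.array([np.cos(a),np.sin(a)]))"
```

```text
60.0 -> 74.0 [[-0.0004, 0.0024, 0], [-0.0007, 0.0048, 0], [-0.001, 0.0073, 0], [-0.0012, 0.0097, 0], [-0.0014, 0.0121, 0], [-0.0015, 0.0146, 0], [-0.0015, 0.017, 0], [-0.0015, 0.0195, 0], [-0.0014, 0.0219, 0], [-0.0013, 0.0243, 0]]
72, 0], [-0.0015, 0.0191, 0]]
mark [ 0.51776587 -0.05457411]
```

Request:
jog_arm --travel '[[-0.0004, 0.0028, 0], [-0.0007, 0.0056, 0], [-0.0011, 0.0084, 0], [-0.0013, 0.0112, 0], [-0.0014, 0.014, 0], [-0.0015, 0.017, 0], [-0.0015, 0.0195, 0], [-0.0014, 0.022, 0], [-0.0013, 0.0243, 0], [-0.0013, 0.0243, 0]]' --dr '[[0, 0, 0], [0, 0, 0], [0, 0, 0], [0, 0, 0], [0, 0, 0], [0, 0, 0], [0, 0, 0], [0, 0, 0], [0, 0, 0], [0, 0, 0]]' --claw '[0.1, 0.1, 0.1, 0.1, 0.1, 0.1, 0.1, 0.1, 0.1, 0.1]'

```text
time_s: 42.75
tcp_pos: [0.5628, 0.0361, 0.0641]
eef_rot: [-179.9, 0.1, -109.9]
contact_force: [5.9, 0.7, -11.3]
gripper_width: 0.017
gripper_force: 35.0
```

```bash
python3 -c "
from h import *
s=r.get_state();p=s['tcp_pos'][:2]-[.54944,-.01208];t=np.arctan2(p[1],p[0]);f=s['contact_force'];print(np.degrees(t),-f[0]*np.sin(t)+f[1]*np.cos(t),f,s['moment'])"
```

```text
74.4543136473488 -5.502382182405959 [  5.89312685   0.65355367 -11.33097501] [ 0.5249469  -2.28198524  0.02351665]
```

Request:
jog_arm --travel '[[0, -0.002, 0], [0, -0.004, 0], [0, -0.006, 0], [0, -0.008, 0], [0, -0.01, 0], [0, -0.0115, 0], [0, -0.0125, 0], [0, -0.0125, 0], [0, -0.011, 0], [0, -0.0095, 0]]' --dr '[[0, 0, 0], [0, 0, 0], [0, 0, 0], [0, 0, 0], [0, 0, 0], [0, 0, 0], [0, 0, 0], [0, 0, 0], [0, 0, 0], [0, 0, 0]]' --claw '[0.1, 0.1, 0.1, 0.1, 0.1, 0.1, 0.1, 0.1, 0.1, 0.1]'

```text
time_s: 44.0
tcp_pos: [0.5662, 0.035, 0.0641]
eef_rot: [-180.0, 0.1, -109.9]
contact_force: [3.8, 4.0, -9.5]
gripper_width: 0.0169
gripper_force: 35.0
```

```bash
python3 -c "
from h import *
s=r.get_state();p=s['tcp_pos'][:2]-[.54944,-.01208];t=np.arctan2(p[1],p[0]);f=s['contact_force'];print(np.degrees(t),-f[0]*np.sin(t)+f[1]*np.cos(t),f,s['moment'])"
```

```text
70.41543831184755 -2.218729929280329 [ 3.77680311  3.99637811 -9.45482397] [ 1.70209844 -1.16861681 -0.01161298]
```

Request:
jog_arm --travel '[[0, 0, 0], [0, 0, 0], [0, 0, 0], [0, 0, -0.06], [0, 0, -0.18], [0.11, -0.008, -0.2], [0.23, -0.016, -0.2], [0.35, -0.025, -0.2], [0.47, -0.034, -0.2], [0.59, -0.042, -0.2]]' --dr '[[0, 0, 0], [0, 0, 0], [0, 0, 0], [0, 0, 0], [0, 0, 0], [0, 0, 0], [0, 0, 0], [0, 0, 0], [0, 0, 0], [0, 0, 0]]' --claw '[0.6, 0.6, 0.6, 0.6, 0.6, 0.6, 0.6, 0.6, 0.6, 0.6]'

```text
time_s: 45.25
tcp_pos: [0.4845, -0.2522, 0.1647]
eef_rot: [-180.0, -0.0, -109.9]
contact_force: [0.9, -0.7, -0.5]
gripper_width: 0.0527
gripper_force: 0.0
```

Run:
```python
from h import *
c=cap('wrist');save(c,'w1.png');s=c['s'];print(s['tcp_pos'],s['gripper_width'])
P=cloud(c);m=(P[...,2]>.0235)&(P[...,2]<.029)&(abs(P[...,0]-.468)<.03)&(abs(P[...,1]+.299)<.03)
q=P[m];print(m.sum(),q.mean(0),q.min(0),q.max(0));v,u=np.nonzero(m);print(u.mean(),v.mean())
(x,y),_=cv2.minEnclosingCircle(q[:,:2].astype(np.float32));print('tube',x,y,_)
print([(round(a['conf'],2),at_z(c,*a['at'],0).round(4)) for a in r.tip_of('tube','wrist')[:2]])
print('to tube',shift([x,y,.010]),shift([x,y,.05]))
c=cap('top');save(c,'t1.png');P=cloud(c);print('knob top', [ (round(a['conf'],2),at_z(c,*a['at'],.074).round(4)) for a in r.tip_of('knob_mid','top')[:2]],(.54944+.05*np.cos(np.radians(70.4)),-.01208+.05*np.sin(np.radians(70.4))))
```

```text
[ 0.48448819 -0.25223781  0.16470993] 0.052675388195745174
309 [ 0.46925755 -0.29995612  0.02593518] [ 0.45430259 -0.31495623  0.02380261] [ 0.48467931 -0.28451911  0.02773991]
317.86407766990294 128.3915857605178
tube 0.4695050120353699 -0.2997782826423645 0.015363818034529686
[(0.68, array([ 0.471 , -0.2993,  0.    ]))]
to tube (array([ 0.0939, -0.0057,  0.3085]), 0.0) (array([ 0.0939, -0.0057,  0.2285]), 0.0)
knob top [(0.59, array([0.5735, 0.0391, 0.074 ]))] (np.float64(0.5662125784875128), np.float64(0.03502287263936484))
```

View pics/w1.png

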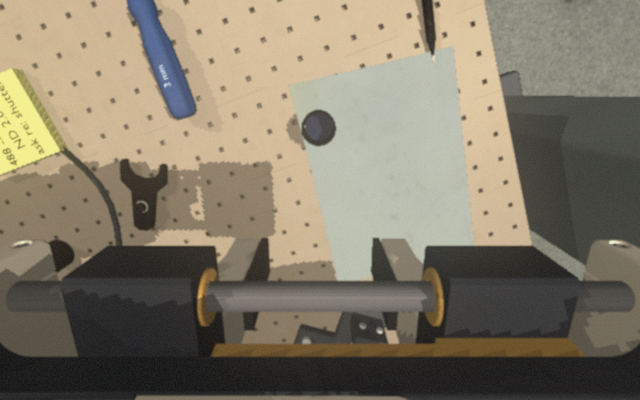

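Request:
jog_arm --travel '[[0.05, -0.003, 0.08], [0.094, -0.006, 0.17], [0.094, -0.006, 0.21], [0.094, -0.006, 0.25], [0.094, -0.006, 0.28], [0.094, -0.006, 0.3], [0.094, -0.006, 0.31], [0.094, -0.006, 0.314], [0.094, -0.006, 0.314], [0.094, -0.006, 0.314]]' --dr '[[0, 0, 0], [0, 0, 0], [0, 0, 0], [0, 0, 0], [0, 0, 0], [0, 0, 0], [0, 0, 0], [0, 0, 0], [0, 0, 0], [0, 0, 0]]' --claw '[0.6, 0.6, 0.6, 0.6, 0.6, 0.6, 0.6, 0.6, 0.6, 0.5]' --newtons 15

```text
time_s: 46.7
tcp_pos: [0.4723, -0.2956, 0.0076]
eef_rot: [-180.0, 0.0, -109.9]
contact_force: [-0.2, -0.1, 1.1]
gripper_width: 0.0474
gripper_force: 0.0
```

Request:
jog_arm --travel '[[0, 0, 0], [0, 0, 0], [0, 0, 0], [0, 0, 0], [0, 0, 0], [0, 0, 0], [0, 0, 0], [0, 0, 0], [0, 0, 0], [0, 0, 0]]' --dr '[[0, 0, 0], [0, 0, 0], [0, 0, 0], [0, 0, 0], [0, 0, 0], [0, 0, 0], [0, 0, 0], [0, 0, 0], [0, 0, 0], [0, 0, 0]]' --claw '[0.45, 0.4, 0.35, 0.3, 0.25, 0.25, 0.25, 0.25, 0.25, 0.25]' --newtons 15

```text
time_s: 47.95
tcp_pos: [0.4721, -0.2955, 0.0071]
eef_rot: [-180.0, -0.0, -109.9]
contact_force: [-2.3, 1.0, 1.3]
gripper_width: 0.03
gripper_force: 15.0
```

Run:
```python
from h import *
s=r.get_state();print(s['tcp_pos'],s['eef_rot'])
for z in [.12,.075,.064]: print(z,shift([.5178,-.0546,z]))
```

```text
[ 0.47214009 -0.29553781  0.0071419 ] [-1.79993143e+02 -5.08388464e-04 -1.09935932e+02]
0.12 (array([-0.4841,  0.0785, -0.2257]), 0.0)
0.075 (array([-0.4841,  0.0785, -0.1357]), 0.0)
0.064 (array([-0.4841,  0.0785, -0.1137]), 0.0)
```

Run:
```python
from h import *
c=cap('wrist');save(c,'w2.png');s=c['s'];P=cloud(c);q0=np.array([.4695,-.2995])
m=(P[...,2]>.0215)&(P[...,2]<.031)&(np.hypot(P[...,0]-q0[0],P[...,1]-q0[1])<.03)
q=P[m];print(m.sum());
if m.sum()>5:
    v,u=np.nonzero(m);print(q.mean(0),u.min(),u.max(),v.min(),v.max())
    L=R.from_euler('xyz',s['eef_rot'],degrees=True).inv().apply(q-s['tcp_pos']);print(L.min(0),L.max(0),L.mean(0))
```

```text
1872
[ 0.4687619  -0.30405706  0.02569209] 256 384 227 280
[-0.00692467 -0.02828196 -0.02382754] [ 0.0206391   0.02992551 -0.01436118] [ 0.00916076  0.00026873 -0.01855014]
```

View pics/w2.png

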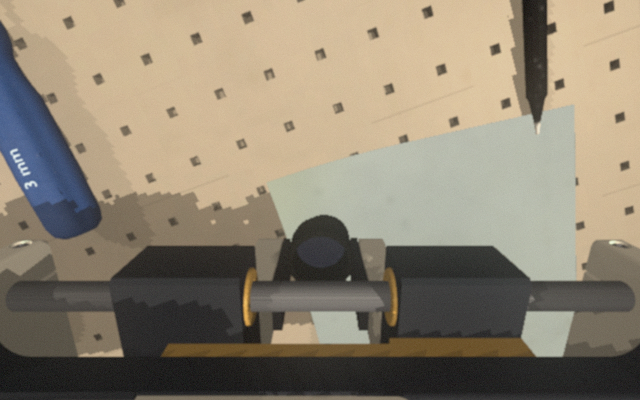

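Request:
jog_arm --travel '[[0, 0, -0.05], [0, 0, -0.16], [-0.1, 0.016, -0.225], [-0.2, 0.032, -0.225], [-0.3, 0.048, -0.225], [-0.4, 0.064, -0.225], [-0.46, 0.073, -0.2], [-0.49, 0.0785, -0.17], [-0.494, 0.0785, -0.15], [-0.494, 0.0785, -0.15]]' --dr '[[0, 0, 0], [0, 0, 0], [0, 0, 0], [0, 0, 0], [0, 0, 0], [0, 0, 0], [0, 0, 0], [0, 0, 0], [0, 0, 0], [0, 0, 0]]' --claw '[0.25, 0.25, 0.25, 0.25, 0.25, 0.25, 0.25, 0.25, 0.25, 0.25]'

```text
time_s: 49.25
tcp_pos: [0.5186, -0.0506, 0.081]
eef_rot: [179.9, -0.1, -110.0]
contact_force: [-0.1, 0.5, -0.4]
gripper_width: 0.03
gripper_force: 15.0
```

Run:
```python
from h import *
c=cap('wrist');save(c,'w3.png');s=c['s'];print(s['tcp_pos'],s['time_s'])
for z in [.0635,.062]: print(z,shift([.5195,-.0499,z]))
P=cloud(c);C=np.array([.54944,-.01208]);d=np.hypot(P[...,0]-C[0],P[...,1]-C[1])
m=(d>.078)&(d<.115)&(P[...,2]>.045)&(P[...,2]<.06);q=P[m];print('shoe',m.sum(),q.mean(0) if m.any() else 0)
v=q.mean(0)[:2]-C;print(np.degrees(np.arctan2(v[1],v[0])),np.hypot(*v))
L=R.from_euler('xyz',s['eef_rot'],degrees=True).inv().apply(P.reshape(-1,3)-s['tcp_pos'])
k=(abs(L[:,2]+.0185)<.004)&(abs(L[:,1])<.012)&(abs(L[:,0])<.03);print('tube top',k.sum(),L[k].min(0),L[k].max(0))
```

```text
[ 0.51858477 -0.05059868  0.08102219] 49.25
0.0635 (array([-0.0019, -0.0004,  0.0363]), 0.0)
0.062 (array([-0.0019, -0.0004,  0.0393]), 0.0)
shoe 2723 [ 0.49528316 -0.0852109   0.05176871]
-126.52167081163728 0.09100050656064225
tube top 691 [-0.00672293 -0.01199363 -0.02019389] [ 0.02060068  0.01198069 -0.01450183]
```

View pics/w3.png

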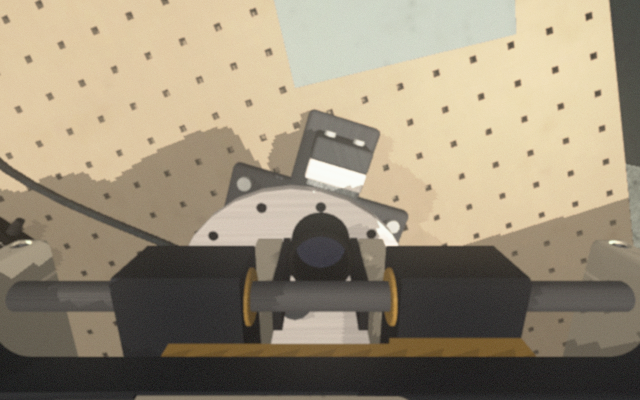

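Request:
jog_arm --travel '[[-0.003, 0, 0.01], [-0.003, 0, 0.02], [-0.003, 0, 0.026], [-0.003, 0, 0.03], [-0.003, 0, 0.032], [-0.003, 0, 0.034], [-0.003, 0, 0.0355], [-0.003, 0, 0.0365], [-0.003, 0, 0.037], [-0.003, 0, 0.037]]' --dr '[[0, 0, 0], [0, 0, 0], [0, 0, 0], [0, 0, 0], [0, 0, 0], [0, 0, 0], [0, 0, 0], [0, 0, 0], [0, 0, 0], [0, 0, 0]]' --claw '[0.25, 0.25, 0.25, 0.25, 0.25, 0.25, 0.25, 0.25, 0.25, 0.25]'

```text
time_s: 50.55
tcp_pos: [0.5199, -0.0485, 0.0637]
eef_rot: [-180.0, -0.0, -109.9]
contact_force: [0.1, -0.2, -0.9]
gripper_width: 0.03
gripper_force: 15.0
```

Request:
jog_arm --travel '[[0.002, 0, 0], [0.002, 0, 0.0005], [0.002, 0, 0.001], [0.002, 0, 0.0015], [0.002, 0, 0.002], [0.002, 0, 0.0025], [0.002, 0, 0.003], [0.002, 0, 0.003], [0.002, 0, 0.003], [0.002, 0, 0.003]]' --dr '[[0, 0, 0], [0, 0, 0], [0, 0, 0], [0, 0, 0], [0, 0, 0], [0, 0, 0], [0, 0, 0], [0, 0, 0], [0, 0, 0], [0, 0, 0]]' --claw '[0.25, 0.25, 0.25, 0.25, 0.25, 0.25, 0.25, 0.25, 0.25, 0.25]'

```text
time_s: 51.8
tcp_pos: [0.5196, -0.0494, 0.0621]
eef_rot: [-180.0, -0.0, -109.9]
contact_force: [0.0, -0.3, -0.1]
gripper_width: 0.0302
gripper_force: 15.0
```

Request:
jog_arm --travel '[[0, 0, 0.0006], [0, 0, 0.0006], [0, 0, 0.0006], [0, 0, 0.0006], [0, 0, 0.0006], [0, 0, 0.0006], [0, 0, -0.02], [0, 0, -0.06], [0, 0, -0.16], [0, 0, -0.24]]' --dr '[[0, 0, 0], [0, 0, 0], [0, 0, 0], [0, 0, 0], [0, 0, 0], [0, 0, 0], [0, 0, 0], [0, 0, 0], [0, 0, 0], [0, 0, 0]]' --claw '[0.34, 0.38, 0.42, 0.46, 0.5, 0.5, 0.5, 0.5, 0.5, 0.5]'

```text
time_s: 53.05
tcp_pos: [0.5198, -0.0495, 0.1847]
eef_rot: [-179.9, 0.0, -109.9]
contact_force: [0.8, 0.1, 0.4]
gripper_width: 0.0441
gripper_force: 0.0
```

Request:
jog_arm --travel '[[-0.08, 0, -0.02], [-0.16, 0, -0.04], [-0.2, 0, -0.08], [-0.2, 0, -0.1], [-0.2, 0, -0.1], [-0.2, 0, -0.1], [-0.2, 0, -0.1], [-0.2, 0, -0.1], [-0.2, 0, -0.1], [-0.2, 0, -0.1]]' --dr '[[0, 0, 0], [0, 0, 0], [0, 0, 0], [0, 0, 0], [0, 0, 0], [0, 0, 0], [0, 0, 0], [0, 0, 0], [0, 0, 0], [0, 0, 0]]' --claw '[0.5, 0.5, 0.5, 0.5, 0.5, 0.5, 0.5, 0.5, 0.5, 0.5]'

```text
time_s: 54.3
tcp_pos: [0.5536, 0.0446, 0.232]
eef_rot: [180.0, -0.0, -109.9]
contact_force: [-0.1, 0.1, -0.5]
gripper_width: 0.044
gripper_force: 0.0
```

Run:
```python
from h import *
c=cap('wrist');save(c,'w4.png');s=c['s'];print(s['tcp_pos'],s['time_s'])
P=cloud(c);C=np.array([.54944,-.01208]);d=np.hypot(P[...,0]-C[0],P[...,1]-C[1])
for n,lo,hi in [('tube',.0785,.084),('knob',.086,.092)]:
    m=(d<.08)&(P[...,2]>lo)&(P[...,2]<hi);q=P[m]
    for nm,k in [('shoe side',q[:,1]<-.02),('other',q[:,1]>=-.0)]:
        if k.sum()>20:
            (x,y),rr=cv2.minEnclosingCircle(q[k][:,:2].astype(np.float32));print(n,nm,k.sum(),x,y,rr,np.degrees(np.arctan2(y-C[1],x-C[0])),np.hypot(x-C[0],y-C[1]))
```

```text
[0.55363609 0.04455071 0.23203287] 54.3
tube shoe side 328 0.5182251930236816 -0.05412890017032623 0.015286349691450596 -126.58817542625249 0.05236863737107236
knob other 272 0.566622257232666 0.03557527810335159 0.008958129212260246 70.17307523588349 0.050658222380155465
```

View pics/w4.png

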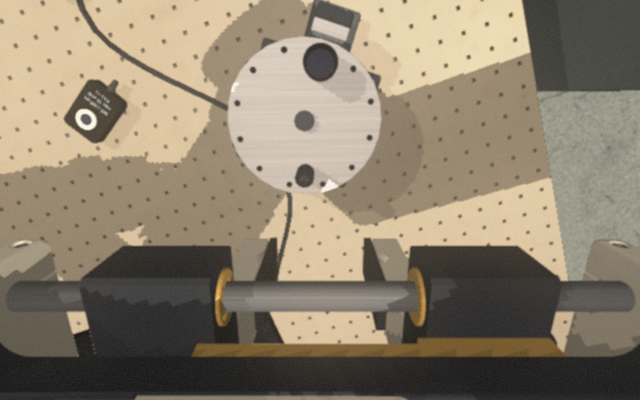

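Tube stands at pixel (320,62), beside the shoe and within 1 mm of the mark spot. The knob at (305,176) is still at 70°, where it was released.

```bash
python3 -c "
from plant import r
print(r.close_job())"
```

```text
the job is handed in; nothing more can be done
None
```

The job is handed in at about 54 s: the disc stands with the knob at about 70°, my estimate of the middle of the drag (passes disagreed, 67–73°), and the tube is upright within about 1 mm of the mark spot.

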